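# Set up the self-watering seedling tray

### The job

Lift the nested pots off one another and stand every seedling pot from the front of the bench in the grey tray, upright and fully down, each in a pocket of its own shape (round, square or oblong). Then lay the flat black cover in the tray's rectangular filler opening and press it down until the seal gives way and the cover lies level and flush with the tray. Leave the larger clay flower pots at the back and all other things on the bench where they are.

Things in the scene. Friction and masses are not known exactly. Their poses are not given: they have to be found in the camera images.
- pot_round_low (a point): Round terracotta-coloured pot, rim 68 mm across, foot 48 mm across, 66 mm tall; a rim band 24 mm tall (its top 24 mm) stands out round the mouth, the body below narrows to the foot. Point: the axis, half-way up (33 mm above the foot), z up. Stands on the bench; in some runs the upper pot of its kind is nested in it.
- pot_round_top (a point): Round terracotta-coloured pot, rim 68 mm across, foot 48 mm across, 66 mm tall; a rim band 24 mm tall (its top 24 mm) stands out round the mouth, the body below narrows to the foot. Point: the axis, half-way up (33 mm above the foot), z up. Nested in the lower pot of its kind, rim resting on rim, 24 mm higher than that one; comes straight up. Absent in some runs.
- pot_square_low (a point): Square terracotta-coloured pot with rounded corners, rim 62 x 62 mm, foot 42 x 42 mm, x and y along its sides, 66 mm tall; a rim band 24 mm tall (its top 24 mm) stands out round the mouth, the body below narrows to the foot. Point: the axis, half-way up (33 mm above the foot), z up. Stands on the bench; in some runs the upper pot of its kind is nested in it.
- pot_square_top (a point): Square terracotta-coloured pot with rounded corners, rim 62 x 62 mm, foot 42 x 42 mm, x and y along its sides, 66 mm tall; a rim band 24 mm tall (its top 24 mm) stands out round the mouth, the body below narrows to the foot. Point: the axis, half-way up (33 mm above the foot), z up. Nested in the lower pot of its kind, rim resting on rim, 24 mm higher than that one; comes straight up. Absent in some runs.
- pot_oblong (a point): Oblong terracotta-coloured pot with rounded corners, rim 62 mm along its x by 112 mm along its y, foot 42 x 92 mm, 66 mm tall; a rim band 24 mm tall (its top 24 mm) stands out round the mouth, the body below narrows to the foot. Point: the axis, half-way up (33 mm above the foot), z up. It stands alone on the bench. Absent in some runs.
- pocket_round_1 (a point): Round pocket, 62 mm across, in the tray, a fixed grey slab 272 x 290 x 32 mm. The tray's x points roughly away from the robot, y roughly left, z up. Point: centre of its floor, 26 mm below the tray's top face, 6 mm above the bench; axes are the tray's. 
- pocket_round_2 (a point): The other round pocket, 62 mm across, 78 mm farther along the tray's x. A seated pot's foot rests on the floor: its centre is then 33 mm above this point. Point: centre of its floor, 26 mm below the tray's top face, 6 mm above the bench; axes are the tray's. 
- pocket_square_1 (a point): Square pocket, 56 x 56 mm, sides along the tray's x and y, 102 mm from the round pocket beside it (to the tray's -y). Point: centre of its floor, 26 mm below the tray's top face, 6 mm above the bench; axes are the tray's. 
- pocket_square_2 (a point): The other square pocket, 56 x 56 mm, 78 mm farther along the tray's x. Point: centre of its floor, 26 mm below the tray's top face, 6 mm above the bench; axes are the tray's. 
- pocket_oblong (a point): Oblong pocket, 56 mm along the tray's x by 106 mm along its y, in the part of the tray nearest the robot. Point: centre of its floor, 26 mm below the tray's top face, 6 mm above the bench; axes are the tray's. 
- filler (a point): Rectangular filler opening of the tray, 130 mm along the tray's x by 80 mm along its y. Point: its centre, level with the tray's top face, 32 mm above the bench; axes are the tray's. A black rubber seal frame lies inside, its top 3 mm below the tray's top face until pressed.
- cover_plate (a point): Loose flat black cover plate, 120 mm (x) by 70 mm (y), 8 mm thick, with an upright grip bar on top (70 mm along x, 14 mm thick along y, 24 mm tall). Lies on the bench, bar up. Point: centre of the plate, half-way through its thickness, 28 mm below the bar's top, z up. On the unpressed seal it stands 5 mm proud of the tray; pressed home it is flush, this point 4 mm below the tray's top face.
- seal (a joint): Seal frame in the filler opening, m: 0 = up as found, 0.005 = pressed fully down. It gives way at about 5 N (the cover's own weight is not enough) and stays down.

How it is judged:
On the way, in this order (a step that is already met when the one before it is completed fails the run):
1. every pot present stands fully down in a pocket of its own shape ((horizontal distance between pot_round_low and pocket_round_1 below 0.008 m or horizontal distance between pot_round_low and pocket_round_2 below 0.008 m) and height (world z) of pot_round_low between 0.035 and 0.043 m and angle between each of pot_round_low, pot_round_top, pot_square_low, pot_square_top, pot_oblong's own z axis and vertical below 0.08 rad and (horizontal distance between pot_round_top and pocket_round_1 below 0.008 m or horizontal distance between pot_round_top and pocket_round_2 below 0.008 m) and height (world z) of pot_round_top between 0.035 and 0.043 m and (horizontal distance between pot_square_low and pocket_square_1 below 0.008 m or horizontal distance between pot_square_low and pocket_square_2 below 0.008 m) and height (world z) of pot_square_low between 0.035 and 0.043 m and (horizontal distance between pot_square_top and pocket_square_1 below 0.008 m or horizontal distance between pot_square_top and pocket_square_2 below 0.008 m) and height (world z) of pot_square_top between 0.035 and 0.043 m and horizontal distance between pot_oblong and pocket_oblong below 0.008 m and height (world z) of pot_oblong between 0.035 and 0.043 m), for 0.2 s.
2. the cover lies level in the filler opening, pressed home on its seal (horizontal distance between cover_plate and filler below 0.009 m and height (world z) of cover_plate between 0 and 0.0305 m and angle between cover_plate's own z axis and vertical below 0.03 rad and value of joint seal above 0.0035 m), for 0.2 s.
At the end, for the whole second after the job is handed in: Every pot present stands in a pocket of its shape: within 8 mm of its centre, foot within 4 mm of its floor, tilt under 0.08 rad. The cover is within 9 mm of the opening's centre, tilt under 0.03 rad, within 2.5 mm of flush, the seal over 3.5 mm down. All released, at rest (all of step 1 and all of step 2 and linear speed of each of round_low, round_top, square_low, square_top, oblong_pot, cover below 0.03 m/s); the robot touches nothing.
It fails at once if another thing on the bench was pushed aside by more than 4 cm (distance of any of tape_measure, paint_tin, dibber, label_bundle, scissors, secateurs from where it was at the start of the episode above 0.04 m).
Of round_top, square_top, oblong_pot only 2 to 3 are there at a start; the rules pass over those that are not, and their reading is None.
At some moment in a run one of cover, oblong_pot may be knocked a few centimetres aside while the robot is not near it.
It also fails if it takes over 208 s, if anything falls off the work surface, if the arm or the gripper's body presses on something with over 40 N, if the wrist force passes 120 N, or if a joint passes its speed limit or range.

### The arm

A 6-joint arm with a two-finger parallel gripper is mounted at the origin on a cart in front of the work surface, level with it; the furniture and walls round the work are solid. World frame = base frame: x ahead of the robot, y to its left, z up, the work surface at z = 0. Lengths are in m, angles in rad, forces in N, time in s.
With the tool pointing down it reaches from about 0.25 to 0.725 m from the base axis. Payload 4 kg.
Tool frame: the origin (TCP) lies midway between the tips of the shut fingers; the grasp point (between the pads) lies 19 mm behind it (pinch_z is the distance from the TCP to the grasp point, in m); z points along the fingers, y is the line along which they close (so a half turn about z gives the same grasp; the last joint's range is limited). The gripper opens to 85 mm and grips with 20 to 120 N. Pads are 22 mm wide; open, the fingers measure 114 mm over their backs; the gripper's body (76 mm by 85 mm) begins 54 mm behind the grasp point. The pads swing forward as they close: fully open they stand 13 mm farther back than shut.
Start: joints at [1.178, 0.241, 0.005, 1.335, 0, 1.571], TCP at [0.191, 0.462, 0.231] pointing down, gripper open.
Joint ranges: [-2.72, 2.72], [-1.05, 1.87], [-1.09, 1.28], [-1.99, 2.15], [-1.42, 1.44], [-3.14, 3.14]. Speed limits (rad/s): [2.79, 2.79, 3.14, 3.14, 3.14, 3.14].

### API

Orientations are given as a rotation vector (axis times angle).
In Python, from plant import get_state, get_image, get_calibration, job_done, pinch_z gives the robot as it stands.
- The arm moves only by the tool carry_out, never from a script. Its arguments are lists of equal length, an entry for each row: "slide": the shift along the tool's x, y, z in cm, a list of three; "turn": the turn, a rotation vector about the tool's x, y, z in degrees, a list of three. In form: {"slide": [[tx, ty, tz], ...], "turn": [[rx, ry, rz], ...]}. A call has 1 to 20 rows; each row is the pose to reach, as a shift and turn from the pose commanded when the call began, along the tool's axes at that moment; what a row does not reach only later rows make up. A row lasts 1/12 s, in which the tool goes at most 41.7 mm and 7.16 degrees, less where a joint would pass 70% of its speed; a pose out of reach is approached as far as the arm can. A call with a gripper value outside its range is refused whole. "claw" is the finger opening in cm, from 0 to 8.54, set as the call begins (left out, the last holds). The fingers move at their own pace and stop on an object; the grip force is fixed at half the most. Time passes only in rows, so rows that repeat a pose let the fingers close. It gives the time, the measured TCP pose, the force, the opening and the grip force at its end, in the units of the state.
- get_state(): the state, without advancing time (a new reading comes with each control period).
- get_image(name): name is "side" or "top" or "wrist"; returns (picture, depth): 384x512x3 uint8, red, green, blue; 384x512 float32, m along the optical axis (not along the pixel's ray), 0 where there is no reading.
- get_calibration(name): a dict with "K" (3x3 intrinsics, pixels), "R" (3x3) and "t" (3): a world point X has camera coordinates R X + t. Camera axes: x right, y down, z forward; pixel columns grow to the right and rows downward; lengths in m; the calibration is good to about 2 mm. The wrist camera is an equidistant fisheye: a pixel r from the principal point sees the ray r / f radians off the axis. A picture is of the moment at which its call begins: read the wrist's pose just before it. get_calibration takes no time and is no camera call; for the wrist camera it gives the pose at the moment of the call.
- job_done(): hands the job in; it is judged then, once.
The state is a dict: "t": time; "joint_pos": joint angles; "qd": joint speeds; "joint_efforts": joint torques, N m; "tcp_pos": TCP position; "ee_rot": TCP orientation; "ft_force": force on the tool from outside, world axes, zero at the start; "wrist_torque": the same for the moment, N m; "grip_width": finger opening in m; "finger_force": force on a finger pad.
Only numpy, scipy, OpenCV 4.12 (cv2) and the standard library are available. Lean on these libraries where they do the work, as an engineer would, in place of code of your own. Each camera call takes 0.05 s, during which the arm holds its last target. There are 200 camera calls.

## Working session

There is one attempt and no reset: what is moved stays moved. The work goes in short steps, Python scripts to look and compute and a tool call to move; the robot and the scene stay as the last step left them, time stands still between calls to the robot, and variables do not carry over. Pictures are saved under pics/ and viewed, at most 16 in all, crops included, and the job is handed in when it is done.

Besides the shell and the picture viewer there is one more tool, called by a JSON object that holds its "fn" and its "kwargs", one argument or row to a line. carry_out: Moves the arm, as the interface text tells. Its arguments: {"type":"object","properties":{"slide":{"type":"array"},"turn":{"type":"array"},"claw":{"type":"number"}},"required":["slide","turn"]}

```bash
mkdir -p pics && ls
python3 - <<'E'
from plant import *
import cv2,numpy as np
s=get_state();print(s,pinch_z)
for n in("top","side"):
    im,d=get_image(n);c=get_calibration(n);print(n,c)
    cv2.imwrite(f"pics/{n}0.png",im[:,:,::-1]);np.savez(f"{n}0.npz",im=im,d=d,**c)
E
```

```text
pics
{'t': 0.0, 'joint_pos': array([1.17799377e+00, 2.41405547e-01, 3.71851841e-03, 1.33520174e+00,
       3.49972768e-06, 1.57078108e+00]), 'qd': array([-0.00083935, -0.00032816,  0.00105392, -0.00039515,  0.00164681,
        0.0009511 ]), 'joint_efforts': array([ 1.40399770e-03, -3.72315502e+01,  2.52408671e+01,  1.69319159e-02,
        1.97235909e-04,  3.13477628e-06]), 'tcp_pos': array([0.19114514, 0.46133293, 0.23041449]), 'ee_rot': array([-0.61294958, -3.08079532,  0.00322211]), 'ft_force': array([-0.692185  ,  0.27903191,  0.59125301]), 'wrist_torque': array([-0.00245663,  0.04385553,  0.03439185]), 'finger_force': 0.0, 'grip_width': 0.085480393006213} 0.0187
top {'K': array([[411.54361352,   0.        , 252.01404577],
       [  0.        , 411.54361352, 194.3885175 ],
       [  0.        ,   0.        ,   1.        ]]), 'R': array([[ 0.00743869, -0.99990119, -0.01192772],
       [-0.99665284, -0.00644236, -0.08149613],
       [ 0.08141124,  0.01249402, -0.99660228]]), 't': array([-0.0222511 ,  0.47329052,  1.1115463 ])}
side {'K': array([[454.24798621,   0.        , 251.20860661],
       [  0.        , 454.24798621, 193.55897498],
       [  0.        ,   0.        ,   1.        ]]), 'R': array([[ 0.16319401, -0.98638782, -0.02016893],
       [-0.60469948, -0.08385037, -0.79202756],
       [ 0.77955516,  0.14145029, -0.61015208]]), 't': array([-0.08662409,  0.32453493,  1.15371737])}
```

View pics/top0.png

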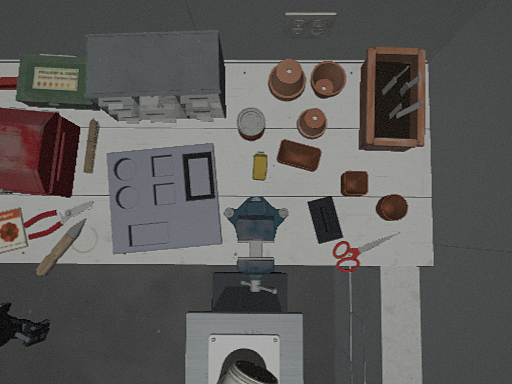

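View pics/side0.png

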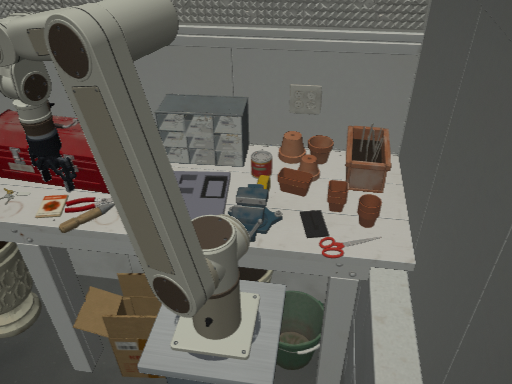

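The top view shows the tray at (165,198) px. The round pots are at (392,207), the square pots at (354,183), the oblong at (299,155) and the cover at (325,220). A vise at (255,230) lies between the tray and the pots. Next I measure these with the depth image.

```bash
cat > h.py <<'E'
import cv2,numpy as np
from plant import *
def cloud(d,c):
    v,u=np.mgrid[:d.shape[0],:d.shape[1]]
    P=np.stack([(u-c['K'][0,2])/c['K'][0,0],(v-c['K'][1,2])/c['K'][1,1],np.ones_like(d)],-1)*d[...,None]
    return (P-c['t'])@c['R']
def ray(uv,z,c):   # pixels -> world points on plane z
    uv=np.atleast_2d(uv).astype(float)
    r=np.c_[(uv-[c['K'][0,2],c['K'][1,2]])/[c['K'][0,0],c['K'][1,1]],np.ones(len(uv))]@c['R']
    o=-c['R'].T@c['t']
    return (o+r*((z-o[2])/r[:,2])[:,None])[:,:2]
def rect(mask,z,c):
    cs,_=cv2.findContours(mask.astype(np.uint8),0,2);k=max(cs,key=cv2.contourArea)
    p=ray(k[:,0,:],z,c).astype(np.float32)
    (cx,cy),(w,h),a=cv2.minAreaRect(p)
    return np.round([cx,cy,w,h,a],4)
E
cat > m.py <<'E'
from h import *
c=dict(np.load('top0.npz'));im,d=c['im'],c['d'];P=cloud(d,c);Z=P[...,2]
hsv=cv2.cvtColor(im,cv2.COLOR_RGB2HSV)
print('bench z',np.median(Z[240:258,330:335]),'hand',)
def win(x0,y0,x1,y1):
    m=np.zeros(d.shape,bool);m[y0:y1,x0:x1]=1;return m
red=((hsv[...,0]<14)|(hsv[...,0]>170))&(hsv[...,1]>90)
for n,w in dict(round=(372,188,412,226),square=(335,165,374,200),oblong=(270,132,325,175)).items():
    m=win(*w)&red; h=np.percentile(Z[m],[50,90,97,99])
    zt=h[3]; g=0.09 if zt>.08 else .066
    top=m&(Z>g-.012)
    print(n,h,g,'rim',rect(top,g,c),top.sum(),'all',rect(m,g,c))
m=win(300,190,350,248)&(hsv[...,2]<70);print('cover',np.percentile(Z[m],[5,50,95,99]),rect(m&(Z<.018),.008,c),rect(m&(Z>.022),.032,c))
# tray
t=win(95,135,225,258)&(abs(Z-.032)<.008)&(hsv[...,1]<70)
t=cv2.morphologyEx(t.astype(np.uint8),cv2.MORPH_OPEN,np.ones((3,3)))
print('tray z',np.median(Z[t>0]),rect(t,.032,c))
for n,w in dict(r2=(110,152,140,184),r1=(112,182,144,213),s2=(148,152,178,180),s1=(150,178,180,206),ob=(124,217,175,249),fill=(180,148,218,203)).items():
    m=win(*w)&(Z<.022); 
    print(n,rect(m,.019 if 0 else .006,c),rect(m,.032,c),np.median(Z[m]))
for n,w in dict(vise=(222,192,290,270),yellow=(250,148,270,182),tin=(235,105,268,142),planter=(358,45,428,152),sciss=(330,230,405,275),pots=(265,55,350,138),cab=(85,30,228,125)).items():
    m=win(*w)&(Z>.015); q=P[m];print(n,np.round(np.percentile(q,1,axis=0),3),np.round(np.percentile(q,99,axis=0),3))
E
python3 m.py
python3 -c "
import cv2
i=cv2.imread('pics/top0.png');a=cv2.resize(i[120:262,90:232],(560,560),interpolation=cv2.INTER_CUBIC)
cv2.imwrite('pics/crop_t.png',a)"
```

```text
bench z -0.00010516863840549063 hand
round [0.05758123 0.08849848 0.09147368 0.09326859] 0.09 rim [ 0.439  -0.3808  0.064   0.0666  0.3697] 155 all [ 0.4389 -0.3757  0.064   0.0769  0.4113]
square [0.05815179 0.08829723 0.09151862 0.09252052] 0.09 rim [ 0.5001 -0.2848  0.0595  0.062   0.3311] 163 all [ 0.4988 -0.2821  0.0621  0.0675  0.3311]
oblong [0.01841265 0.06441175 0.06711409 0.06811796] 0.066 rim [ 5.75700e-01 -1.42600e-01  1.09000e-01  6.27000e-02  7.55335e+01] 200 all [ 5.75700e-01 -1.42600e-01  1.09000e-01  6.27000e-02  7.55335e+01]
cover [0.00348065 0.00851794 0.03302187 0.06468018] [ 0.4081 -0.2199  0.1204  0.0707 14.382 ] [ 0.4071 -0.2202  0.0684  0.0152 14.8541]
tray z 0.03176360474059771 [0.4619 0.2207 0.2769 0.2954 5.7964]
r2 [0.5437 0.3352 0.0566 0.0568 0.3445] [0.54   0.3268 0.0553 0.0555 0.3446] 0.006077458465708854
r1 [0.4636 0.3283 0.0587 0.059  0.393 ] [0.4618 0.3201 0.0574 0.0576 0.3931] 0.006454051731531204
s2 [0.5539 0.2327 0.055  0.0552 6.075 ] [0.55   0.2266 0.0537 0.0539 6.0749] 0.006366516333750924
s1 [0.4751 0.2248 0.0564 0.0555 5.9215] [0.473  0.2189 0.0551 0.0542 5.9215] 0.0062140548487066224
ob [0.3634 0.2654 0.0567 0.1058 5.927 ] [0.3638 0.2586 0.0554 0.1034 5.927 ] 0.0060983863707073155
fill [0.5246 0.1291 0.1051 0.0542 5.6484] [0.5213 0.1254 0.1027 0.0529 5.6484] 0.00593808969352178
vise [ 0.281 -0.109  0.015] [0.458 0.047 1.146]
yellow [ 0.514 -0.059  0.03 ] [ 0.583 -0.022  0.068]
tin [ 0.626 -0.053  0.02 ] [0.7  0.02 0.08]
planter [ 0.591 -0.459  0.021] [ 0.861 -0.308  0.171]
sciss [ 0.307 -0.294  0.017] [ 0.381 -0.033  1.146]
pots [ 0.636 -0.269  0.016] [ 0.862 -0.055  0.097]
cab [0.649 0.054 0.023] [0.861 0.431 0.22 ]
```

View pics/crop_t.png

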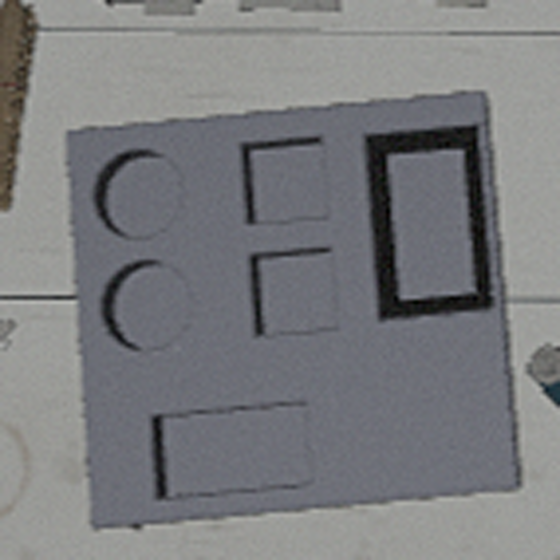

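The crop shows round pockets on the left, square ones in the middle, the oblong one near the robot and the filler at upper right. The tray's yaw is about +5.8°. Both stacks are nested (rim at 90 mm), so with the oblong that makes five pots. I'll go over the tray for a closer look with the wrist camera.

```bash
cat > mv.py <<'E'
# usage: mv.py x,y,z,psi x,y,z,psi ... : shifts/turns (tool axes at start, cm/deg) from the present pose, tool down, tool y at world angle psi deg
import sys,numpy as np
from plant import get_state
from scipy.spatial.transform import Rotation as Ro
s=get_state();R0=Ro.from_rotvec(s['ee_rot']);p0=s['tcp_pos']
def down(psi):
    a=np.radians(psi);y=np.array([np.cos(a),np.sin(a),0]);z=np.array([0,0,-1.]);return Ro.from_matrix(np.c_[np.cross(y,z),y,z])
Y=R0.as_matrix()[:,1];print('t',round(s['t'],2),'tcp',p0.round(4),'psi',np.degrees(np.arctan2(Y[1],Y[0])).round(2),'tilt',np.degrees(np.arccos(-R0.as_matrix()[2,2])).round(2),'w',round(s['grip_width'],4),'F',s['ft_force'].round(1),'q',s['joint_pos'].round(2))
pp,pr=p0,R0
for a in sys.argv[1:]:
    x,y,z,psi=map(float,a.split(','));p=np.array([x,y,z]);r=down(psi)
    n=max(np.linalg.norm(p-pp)/.0417,np.degrees((pr.inv()*r).magnitude())/7.16)
    print('slide',(R0.inv().apply(p-p0)*100).round(2),'turn',np.degrees((R0.inv()*r).as_rotvec()).round(1),'rows>=%.1f'%n);pp,pr=p,r
E
python3 mv.py .42,.22,.33,96
```

```text
t 0.1 tcp [0.1912 0.4614 0.2305] psi 67.49 tilt 0.11 w 0.0856 F [-0.3 -0.5 -0.2] q [ 1.18  0.24  0.    1.34 -0.    1.57]
slide [-30.38 -13.56  -9.92] turn [ -0.1  -0.  -28.5] rows>=8.3
```

{"fn": "carry_out", "kwargs": {
  "slide": [
    [-30.4, -13.6, -9.9],
    [-30.4, -13.6, -9.9],
    [-30.4, -13.6, -9.9],
    [-30.4, -13.6, -9.9],
    [-30.4, -13.6, -9.9],
    [-30.4, -13.6, -9.9],
    [-30.4, -13.6, -9.9],
    [-30.4, -13.6, -9.9],
    [-30.4, -13.6, -9.9],
    [-30.4, -13.6, -9.9],
    [-30.4, -13.6, -9.9],
    [-30.4, -13.6, -9.9],
    [-30.4, -13.6, -9.9],
    [-30.4, -13.6, -9.9]
  ],
  "turn": [
    [0, 0, -28.5],
    [0, 0, -28.5],
    [0, 0, -28.5],
    [0, 0, -28.5],
    [0, 0, -28.5],
    [0, 0, -28.5],
    [0, 0, -28.5],
    [0, 0, -28.5],
    [0, 0, -28.5],
    [0, 0, -28.5],
    [0, 0, -28.5],
    [0, 0, -28.5],
    [0, 0, -28.5],
    [0, 0, -28.5]
  ]
}}

```text
t: 1.27
tcp_pos: [0.4191, 0.2208, 0.3298]
ee_rot: [0.168, -3.136, 0.001]
ft_force: [-0.2, 0.3, 0.3]
grip_width: 0.0854
finger_force: 0.0
```

```bash
python3 mv.py
python3 - <<'E'
from h import *
c=get_calibration('wrist');im,d=get_image('wrist')
print(c, -c['R'].T@c['t']);cv2.imwrite('pics/w1.png',im[:,:,::-1]);np.savez('w1.npz',im=im,d=d,**c)
E
```

```text
t 1.27 tcp [0.4191 0.2208 0.3298] psi 96.12 tilt 0.08 w 0.0854 F [-0.2  0.3  0.3] q [0.48 0.17 0.17 1.57 0.   0.38]
{'K': array([[297.31863964,   0.        , 260.61966028],
       [  0.        , 297.31863964, 186.74926957],
       [  0.        ,   0.        ,   1.        ]]), 'R': array([[-1.06623332e-01,  9.94299354e-01, -5.09026445e-04],
       [ 9.52457672e-01,  1.02283376e-01,  2.86988665e-01],
       [ 2.85404710e-01,  3.01148615e-02, -9.57933843e-01]]), 't': array([-0.17382125, -0.48711917,  0.34654874])} [0.34652035 0.21221828 0.47167997]
```

View pics/w1.png

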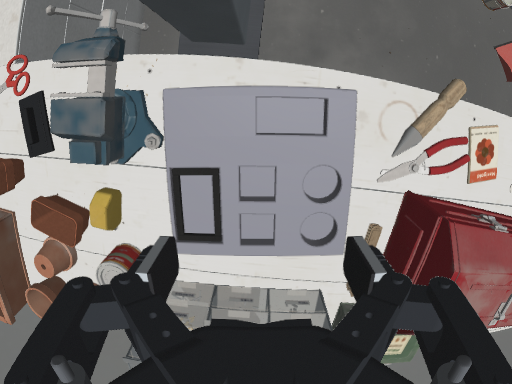

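The wrist view shows the whole tray, with corners near (163,88), (355,90), (348,255) and (175,250) and the pockets clear. I'll measure it.

```bash
cat >> h.py <<'E'
def fdir(uv,c):
    uv=np.asarray(uv,float);p=(uv-[c['K'][0,2],c['K'][1,2]])/c['K'][0,0];th=np.linalg.norm(p,axis=-1,keepdims=True)
    return np.concatenate([p*np.tan(th)/np.maximum(th,1e-9),np.ones_like(th)],-1)
def fcloud(d,c):
    v,u=np.mgrid[:d.shape[0],:d.shape[1]]
    return (fdir(np.stack([u,v],-1),c)*d[...,None]-c['t'])@c['R']
def fray(uv,z,c):
    r=fdir(np.atleast_2d(uv),c)@c['R'];o=-c['R'].T@c['t'];return (o+r*((z-o[2])/r[:,2])[:,None])[:,:2]
def frect(mask,z,c):
    cs,_=cv2.findContours(mask.astype(np.uint8),0,2);k=max(cs,key=cv2.contourArea)
    (cx,cy),(w,h),a=cv2.minAreaRect(fray(k[:,0,:],z,c).astype(np.float32));return np.round([cx,cy,w,h,a],4)
E
python3 - <<'E'
from h import *
c=dict(np.load('w1.npz'));im,d=c['im'],c['d'];P=fcloud(d,c);Z=P[...,2]
print('tray z',np.median(Z[135:150,200:340]))
def win(x0,y0,x1,y1):
    m=np.zeros(d.shape,bool);m[y0:y1,x0:x1]=1;return m
for n,w in dict(r2=(295,206,342,250),r1=(297,158,346,206),s2=(235,208,280,248),s1=(234,158,282,203),ob=(248,90,334,140)).items():
    for th in (.024,.0295):
        print(n,th,frect(win(*w)&(Z<th),.032,c))
g=cv2.cvtColor(im,cv2.COLOR_RGB2GRAY)
print('fill',frect(win(165,160,230,247)&((g<60)|(Z<.0285)),.030,c))
t=win(150,75,365,262)&(Z>.026)&(Z<.038); print('tray',frect(cv2.morphologyEx(t.astype(np.uint8),2,np.ones((3,3))),.032,c))
E
```

```text
tray z 0.031156068718148196
r2 0.024 [ 0.5393  0.3279  0.0558  0.0583 54.4796]
r2 0.0295 [ 0.541   0.329   0.0606  0.0604 59.2732]
r1 0.024 [0.4627 0.3196 0.057  0.058  6.6912]
r1 0.0295 [4.63000e-01 3.20800e-01 6.09000e-02 6.14000e-02 8.90656e+01]
s2 0.024 [0.5498 0.2274 0.0544 0.0547 5.1362]
s2 0.0295 [0.5511 0.2272 0.0559 0.0602 6.1848]
s1 0.024 [0.4718 0.2195 0.0529 0.0553 6.094 ]
s1 0.0295 [0.4727 0.2198 0.0591 0.06   8.2544]
ob 0.024 [0.3641 0.2594 0.0557 0.1042 5.8334]
ob 0.0295 [0.3651 0.2591 0.0601 0.1077 4.5406]
fill [0.5281 0.1158 0.1392 0.1027 6.2141]
tray [0.4615 0.2216 0.2759 0.2944 5.9939]
```

```bash
python3 mv.py .42,-.31,.30,90
```

```text
t 1.32 tcp [0.4192 0.2208 0.3299] psi 96.13 tilt 0.06 w 0.0853 F [ 0.9 -0.2  0.4] q [0.48 0.17 0.17 1.57 0.   0.38]
slide [  5.58 -52.78   3.01] turn [-0.  -0.1  6.1] rows>=12.7
```

{"fn": "carry_out", "kwargs": {
  "slide": [
    [5.6, -52.8, 3],
    [5.6, -52.8, 3],
    [5.6, -52.8, 3],
    [5.6, -52.8, 3],
    [5.6, -52.8, 3],
    [5.6, -52.8, 3],
    [5.6, -52.8, 3],
    [5.6, -52.8, 3],
    [5.6, -52.8, 3],
    [5.6, -52.8, 3],
    [5.6, -52.8, 3],
    [5.6, -52.8, 3],
    [5.6, -52.8, 3],
    [5.6, -52.8, 3],
    [5.6, -52.8, 3],
    [5.6, -52.8, 3],
    [5.6, -52.8, 3],
    [5.6, -52.8, 3]
  ],
  "turn": [
    [0, 0, 6],
    [0, 0, 6],
    [0, 0, 6],
    [0, 0, 6],
    [0, 0, 6],
    [0, 0, 6],
    [0, 0, 6],
    [0, 0, 6],
    [0, 0, 6],
    [0, 0, 6],
    [0, 0, 6],
    [0, 0, 6],
    [0, 0, 6],
    [0, 0, 6],
    [0, 0, 6],
    [0, 0, 6],
    [0, 0, 6],
    [0, 0, 6]
  ]
}}

```text
t: 2.82
tcp_pos: [0.42, -0.3095, 0.3008]
ee_rot: [-0.004, 3.141, -0.0]
ft_force: [-0.0, 0.6, -0.4]
grip_width: 0.0853
finger_force: 0.0
```

```bash
python3 - <<'E'
from h import *
c=get_calibration('wrist');im,d=get_image('wrist')
cv2.imwrite('pics/w2.png',im[:,:,::-1]);np.savez('w2.npz',im=im,d=d,**c)
P=fcloud(d,c);Z=P[...,2]
for n,(x,y,z) in dict(round=(.439,-.381,.09),square=(.5,-.285,.09),oblong=(.5757,-.1426,.066)).items():
    m=(abs(P[...,0]-x)<.07)&(abs(P[...,1]-y)<.045+.02*(n=='oblong'))&(Z>z-.012)&(Z<z+.01)
    print(n,frect(m,z,c),m.sum(),np.median(Z[m]))
E
python3 mv.py
```

```text
round [ 0.4369 -0.3849  0.0659  0.069  62.5733] 711 0.08768885578469067
square [ 4.98200e-01 -2.87900e-01  6.15000e-02  6.62000e-02  8.96813e+01] 776 0.08758049742336338
oblong [ 5.57300e-01 -1.16500e-01  9.01000e-02  3.21000e-02  4.63951e+01] 560 0.06210733125779235
t 2.87 tcp [ 0.42   -0.3096  0.3008] psi 90.13 tilt 0.04 w 0.0852 F [0.7 0.2 0.1] q [-0.64  0.27  0.22  1.52  0.   -0.64]
```

View pics/w2.png

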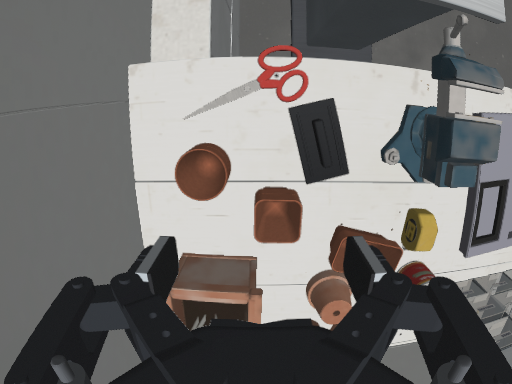

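The wrist view shows the round stack at (203,172), the square stack at (277,215) with sides aligned with the world axes, and the cover at (319,140). Next: grasp the upper round pot.

```bash
python3 mv.py .438,-.383,.15,90 .438,-.383,.060,90
```

```text
t 2.87 tcp [ 0.42   -0.3096  0.3008] psi 90.13 tilt 0.04 w 0.0852 F [0.7 0.2 0.1] q [-0.64  0.27  0.22  1.52  0.   -0.64]
slide [-1.77 -7.34 15.09] turn [-0.   0.   0.1] rows>=4.0
slide [-1.76 -7.34 24.09] turn [-0.   0.   0.1] rows>=2.2
```

{"fn": "carry_out", "kwargs": {
  "slide": [
    [-1.8, -7.3, 8],
    [-1.8, -7.3, 8],
    [-1.8, -7.3, 8],
    [-1.8, -7.3, 12],
    [-1.8, -7.3, 15],
    [-1.8, -7.3, 18],
    [-1.8, -7.3, 20],
    [-1.8, -7.3, 22],
    [-1.8, -7.3, 23.5],
    [-1.8, -7.3, 24.1],
    [-1.8, -7.3, 24.1],
    [-1.8, -7.3, 24.1]
  ],
  "turn": [
    [0, 0, 0],
    [0, 0, 0],
    [0, 0, 0],
    [0, 0, 0],
    [0, 0, 0],
    [0, 0, 0],
    [0, 0, 0],
    [0, 0, 0],
    [0, 0, 0],
    [0, 0, 0],
    [0, 0, 0],
    [0, 0, 0]
  ]
}}

```text
t: 3.87
tcp_pos: [0.4382, -0.3838, 0.06]
ee_rot: [-0.001, 3.141, -0.001]
ft_force: [-0.6, 0.3, 0.2]
grip_width: 0.0855
finger_force: 0.0
```

```bash
python3 mv.py
python3 - <<'E'
from h import *
im,d=get_image('wrist');cv2.imwrite('pics/w3.png',im[:,:,::-1])
E
```

```text
t 3.87 tcp [ 0.4382 -0.3838  0.06  ] psi 90.05 tilt 0.04 w 0.0855 F [-0.6  0.3  0.2] q [-0.72  0.53 -0.04  1.01 -0.   -0.72]
```

View pics/w3.png

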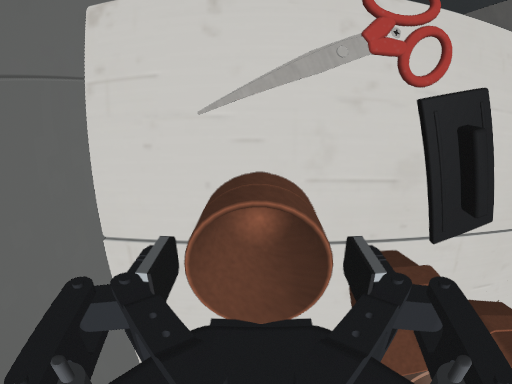

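The pot mouth is at (259,262) px, centred between the pads at (157,262) and (365,262). I'll close and lift.

{"fn": "carry_out", "kwargs": {
  "slide": [
    [0, 0, 0],
    [0, 0, 0],
    [0, 0, 0],
    [0, 0, 0],
    [0, 0, 0],
    [0, 0, 0],
    [0, 0, 0],
    [0, 0, 0],
    [0, 0, -0.5],
    [0, 0, -1],
    [0, 0, -2],
    [0, 0, -3],
    [0, 0, -5],
    [0, 0, -8],
    [0, 0, -11],
    [0, 0, -14],
    [0, 0, -18],
    [0, 0, -18],
    [0, 0, -18]
  ],
  "turn": [
    [0, 0, 0],
    [0, 0, 0],
    [0, 0, 0],
    [0, 0, 0],
    [0, 0, 0],
    [0, 0, 0],
    [0, 0, 0],
    [0, 0, 0],
    [0, 0, 0],
    [0, 0, 0],
    [0, 0, 0],
    [0, 0, 0],
    [0, 0, 0],
    [0, 0, 0],
    [0, 0, 0],
    [0, 0, 0],
    [0, 0, 0],
    [0, 0, 0],
    [0, 0, 0]
  ],
  "claw": 5
}}

```text
t: 5.5
tcp_pos: [0.4391, -0.3854, 0.2436]
ee_rot: [0.0, 3.135, -0.008]
ft_force: [-0.9, 0.6, -2.2]
grip_width: 0.0653
finger_force: 67.0
```

```bash
python3 - <<'E'
from h import *
a=get_image('wrist')[0];b=get_image('side')[0];cv2.imwrite('pics/w4.png',np.hstack([cv2.resize(a,(400,300)),cv2.resize(b[100:300,212:],(400,267))[:300] if 0 else cv2.resize(b[60:285,212:],(400,300))])[:,:,::-1])
E
python3 mv.py .5405,.3285,.24,96 .5405,.3285,.09,96
```

```text
t 5.6 tcp [ 0.4373 -0.3838  0.2392] psi 89.99 tilt 0.03 w 0.0654 F [-0.3  0.1 -1.7] q [-0.72  0.4   0.25  1.42 -0.   -0.72]
slide [-1.031e+01  7.123e+01 -7.000e-02] turn [ 0. -0. -6.] rows>=17.3
slide [-10.31  71.23  14.93] turn [ 0. -0. -6.] rows>=3.6
```

View pics/w4.png

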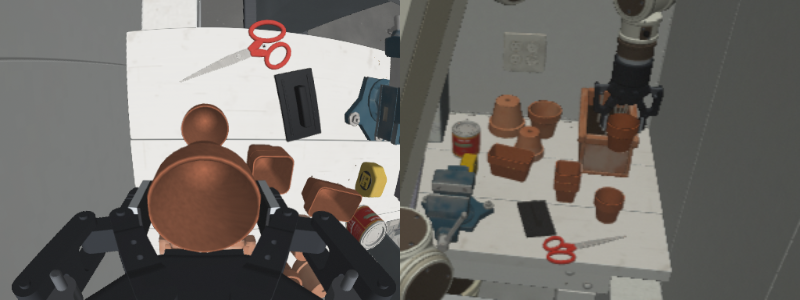

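The upper round pot is lifted clean and the lower one stays on the bench at (608,205) in the side view.

{"fn": "carry_out", "kwargs": {
  "slide": [
    [-10.3, 71.2, 0],
    [-10.3, 71.2, 0],
    [-10.3, 71.2, 0],
    [-10.3, 71.2, 0],
    [-10.3, 71.2, 0],
    [-10.3, 71.2, 0],
    [-10.3, 71.2, 0],
    [-10.3, 71.2, 0],
    [-10.3, 71.2, 0],
    [-10.3, 71.2, 0],
    [-10.3, 71.2, 0],
    [-10.3, 71.2, 0],
    [-10.3, 71.2, 0],
    [-10.3, 71.2, 0],
    [-10.3, 71.2, 0],
    [-10.3, 71.2, 0],
    [-10.3, 71.2, 0],
    [-10.3, 71.2, 0],
    [-10.3, 71.2, 0],
    [-10.3, 71.2, 0]
  ],
  "turn": [
    [0, 0, -6],
    [0, 0, -6],
    [0, 0, -6],
    [0, 0, -6],
    [0, 0, -6],
    [0, 0, -6],
    [0, 0, -6],
    [0, 0, -6],
    [0, 0, -6],
    [0, 0, -6],
    [0, 0, -6],
    [0, 0, -6],
    [0, 0, -6],
    [0, 0, -6],
    [0, 0, -6],
    [0, 0, -6],
    [0, 0, -6],
    [0, 0, -6],
    [0, 0, -6],
    [0, 0, -6]
  ]
}}

```text
t: 7.27
tcp_pos: [0.5395, 0.328, 0.2366]
ee_rot: [0.167, -3.133, 0.005]
ft_force: [-0.1, 0.6, -1.7]
grip_width: 0.0648
finger_force: 67.4
```

```bash
python3 mv.py .5405,.3285,.09,96 .5405,.3285,.042,96
```

```text
t 7.27 tcp [0.5395 0.328  0.2366] psi 96.09 tilt 0.3 w 0.0648 F [-0.1  0.6 -1.7] q [ 0.55  0.52  0.42  1.48 -0.    0.44]
slide [-0.17  0.08 14.66] turn [-0.2 -0.3  0.1] rows>=3.5
slide [-0.2   0.09 19.46] turn [-0.2 -0.3  0.1] rows>=1.2
```

{"fn": "carry_out", "kwargs": {
  "slide": [
    [-0.1, 0.1, 3],
    [-0.1, 0.1, 6.5],
    [-0.1, 0.1, 10],
    [-0.1, 0.1, 13],
    [-0.1, 0.1, 15],
    [-0.1, 0.1, 16.5],
    [-0.1, 0.1, 17.5],
    [-0.1, 0.1, 18.2],
    [-0.1, 0.1, 18.7],
    [-0.1, 0.1, 19.1],
    [-0.1, 0.1, 19.4],
    [-0.1, 0.1, 19.6],
    [-0.1, 0.1, 19.6]
  ],
  "turn": [
    [0, 0, 0],
    [0, 0, 0],
    [0, 0, 0],
    [0, 0, 0],
    [0, 0, 0],
    [0, 0, 0],
    [0, 0, 0],
    [0, 0, 0],
    [0, 0, 0],
    [0, 0, 0],
    [0, 0, 0],
    [0, 0, 0],
    [0, 0, 0]
  ]
}}

```text
t: 8.35
tcp_pos: [0.5418, 0.3292, 0.0436]
ee_rot: [-0.164, 3.137, 0.0]
ft_force: [0.4, 0.3, -1.3]
grip_width: 0.0654
finger_force: 67.4
```

```bash
python3 mv.py
```

```text
t 8.35 tcp [0.5418 0.3292 0.0436] psi 96.0 tilt 0.04 w 0.0654 F [ 0.4  0.3 -1.3] q [ 0.55  0.63  0.1   1.04 -0.    0.44]
```

{"fn": "carry_out", "kwargs": {
  "slide": [
    [0, 0, 0.1],
    [0, 0, 0.2],
    [0, 0, 0.2]
  ],
  "turn": [
    [0, 0, 0],
    [0, 0, 0],
    [0, 0, 0]
  ]
}}

```text
t: 8.6
tcp_pos: [0.542, 0.3293, 0.0434]
ee_rot: [-0.164, 3.136, 0.001]
ft_force: [-3.2, -1.4, 5.2]
grip_width: 0.0651
finger_force: 68.3
```

{"fn": "carry_out", "kwargs": {
  "slide": [
    [0, 0, 0],
    [0, 0, 0],
    [0, 0, 0],
    [0, 0, 0],
    [0, 0, 0],
    [0, 0, -0.5],
    [0, 0, -2],
    [0, 0, -4],
    [0, 0, -8],
    [0, 0, -12],
    [0, 0, -16],
    [0, 0, -20],
    [0, 0, -20],
    [0, 0, -20]
  ],
  "turn": [
    [0, 0, 0],
    [0, 0, 0],
    [0, 0, 0],
    [0, 0, 0],
    [0, 0, 0],
    [0, 0, 0],
    [0, 0, 0],
    [0, 0, 0],
    [0, 0, 0],
    [0, 0, 0],
    [0, 0, 0],
    [0, 0, 0],
    [0, 0, 0],
    [0, 0, 0]
  ],
  "claw": 8.5
}}

```text
t: 9.77
tcp_pos: [0.5432, 0.3301, 0.2456]
ee_rot: [-0.164, 3.13, 0.006]
ft_force: [-0.3, -0.4, -0.7]
grip_width: 0.0846
finger_force: 0.0
```

```bash
cat > chk.py <<'E'
# pot top rims over the tray / bench from the top camera: centre + size, height
from h import *
c=get_calibration('top');im,d=get_image('top');np.savez('topN.npz',im=im,d=d,**c)
P=cloud(d,c);Z=P[...,2];hsv=cv2.cvtColor(im,cv2.COLOR_RGB2HSV)
m=((hsv[...,0]<14)|(hsv[...,0]>170))&(hsv[...,1]>90)&(P[...,0]<.64)&(P[...,0]>.3)&(P[...,1]<.4)&(Z>.045)&(Z<.11)
n,L,st,ce=cv2.connectedComponentsWithStats(m.astype(np.uint8),connectivity=8)
for i in range(1,n):
    if st[i,4]<60: continue
    zt=np.percentile(Z[L==i],95);print('pot z',zt.round(3),rect(L==i,zt,c))
k=(hsv[...,2]<70)&(P[...,1]<-.12)&(P[...,0]<.5)&(P[...,0]>.33)
print('cover',rect(k&(Z<.018),.008,c),rect(k&(Z>.022)&(Z<.045),.032,c))
E
python3 chk.py; python3 mv.py .438,-.383,.24,90 .438,-.383,.036,90
```

```text
pot z 0.069 [ 5.75100e-01 -1.42300e-01  1.08700e-01  6.26000e-02  7.52195e+01]
pot z 0.074 [0.5392 0.325  0.0639 0.0718 0.3446]
pot z 0.091 [ 0.4987 -0.2818  0.062   0.0675  0.3311]
pot z 0.067 [ 4.37600e-01 -3.80500e-01  6.77000e-02  6.56000e-02  8.90133e+01]
cover [ 0.4088 -0.2225  0.1204  0.0761 14.382 ] [ 0.4071 -0.2203  0.0684  0.0149 14.8541]
t 9.82 tcp [0.542  0.3293 0.2427] psi 96.0 tilt 0.17 w 0.0851 F [ 1.5 -0.3 -1.6] q [0.55 0.51 0.43 1.49 0.   0.44]
slide [ 17.79 -69.76   0.14] turn [0.1 0.1 6. ] rows>=17.3
slide [ 17.84 -69.78  20.54] turn [0.1 0.1 6. ] rows>=4.9
```

The first pot is seated. Next is the lower round pot.

{"fn": "carry_out", "kwargs": {
  "slide": [
    [17.8, -69.8, 0],
    [17.8, -69.8, 0],
    [17.8, -69.8, 0],
    [17.8, -69.8, 0],
    [17.8, -69.8, 0],
    [17.8, -69.8, 0],
    [17.8, -69.8, 0],
    [17.8, -69.8, 0],
    [17.8, -69.8, 0],
    [17.8, -69.8, 0],
    [17.8, -69.8, 0],
    [17.8, -69.8, 0],
    [17.8, -69.8, 0],
    [17.8, -69.8, 0],
    [17.8, -69.8, 0],
    [17.8, -69.8, 0],
    [17.8, -69.8, 0],
    [17.8, -69.8, 0],
    [17.8, -69.8, 4],
    [17.8, -69.8, 8]
  ],
  "turn": [
    [0, 0, 6],
    [0, 0, 6],
    [0, 0, 6],
    [0, 0, 6],
    [0, 0, 6],
    [0, 0, 6],
    [0, 0, 6],
    [0, 0, 6],
    [0, 0, 6],
    [0, 0, 6],
    [0, 0, 6],
    [0, 0, 6],
    [0, 0, 6],
    [0, 0, 6],
    [0, 0, 6],
    [0, 0, 6],
    [0, 0, 6],
    [0, 0, 6],
    [0, 0, 6],
    [0, 0, 6]
  ]
}}

```text
t: 11.48
tcp_pos: [0.4377, -0.3858, 0.1608]
ee_rot: [0.004, 3.139, -0.003]
ft_force: [1.4, 0.0, -1.0]
grip_width: 0.085
finger_force: 0.0
```

```bash
python3 mv.py .438,-.383,.036,90
```

```text
t 11.48 tcp [ 0.4377 -0.3858  0.1608] psi 89.84 tilt 0.21 w 0.085 F [ 1.4  0.  -1. ] q [-0.72  0.44  0.1   1.23  0.   -0.72]
slide [1.000e-02 3.100e-01 1.248e+01] turn [-0.1  0.2 -0.2] rows>=3.0
```

{"fn": "carry_out", "kwargs": {
  "slide": [
    [0, 0.1, 3],
    [0, 0.1, 6],
    [0, 0.1, 9],
    [0, 0.1, 11],
    [0, 0.1, 12],
    [0, 0.1, 12.6],
    [0, 0.1, 12.6]
  ],
  "turn": [
    [0, 0, 0],
    [0, 0, 0],
    [0, 0, 0],
    [0, 0, 0],
    [0, 0, 0],
    [0, 0, 0],
    [0, 0, 0]
  ]
}}

```text
t: 12.07
tcp_pos: [0.4365, -0.3816, 0.0336]
ee_rot: [0.0, -3.139, -0.004]
ft_force: [0.3, 0.1, 0.5]
grip_width: 0.085
finger_force: 0.0
```

{"fn": "carry_out", "kwargs": {
  "slide": [
    [0, 0, 0],
    [0, 0, 0],
    [0, 0, 0],
    [0, 0, 0],
    [0, 0, 0],
    [0, 0, 0],
    [0, 0, 0],
    [0, 0, 0],
    [0, 0, -1],
    [0, 0, -2],
    [0, 0, -4],
    [0, 0, -7],
    [0, 0, -11],
    [0, 0, -15],
    [0, 0, -19],
    [0, 0, -20],
    [0, 0, -20],
    [0, 0, -20]
  ],
  "turn": [
    [0, 0, 0],
    [0, 0, 0],
    [0, 0, 0],
    [0, 0, 0],
    [0, 0, 0],
    [0, 0, 0],
    [0, 0, 0],
    [0, 0, 0],
    [0, 0, 0],
    [0, 0, 0],
    [0, 0, 0],
    [0, 0, 0],
    [0, 0, 0],
    [0, 0, 0],
    [0, 0, 0],
    [0, 0, 0],
    [0, 0, 0],
    [0, 0, 0]
  ],
  "claw": 5
}}

```text
t: 13.57
tcp_pos: [0.4374, -0.3826, 0.2357]
ee_rot: [0.0, 3.141, -0.001]
ft_force: [0.7, 0.5, -2.1]
grip_width: 0.0654
finger_force: 66.9
```

```bash
python3 mv.py .462,.3205,.24,96 .463,.3205,.042,96
```

```text
t 13.57 tcp [ 0.4374 -0.3826  0.2357] psi 89.99 tilt 0.05 w 0.0654 F [ 0.7  0.5 -2.1] q [-0.72  0.4   0.24  1.41  0.   -0.72]
slide [-2.46 70.31 -0.47] turn [-0.  0. -6.] rows>=16.9
slide [-2.54 70.32 19.33] turn [-0.  0. -6.] rows>=4.7
```

{"fn": "carry_out", "kwargs": {
  "slide": [
    [-2.5, 70.3, -3],
    [-2.5, 70.3, -3],
    [-2.5, 70.3, -3],
    [-2.5, 70.3, -3],
    [-2.5, 70.3, -3],
    [-2.5, 70.3, -3],
    [-2.5, 70.3, -3],
    [-2.5, 70.3, -3],
    [-2.5, 70.3, -3],
    [-2.5, 70.3, -3],
    [-2.5, 70.3, -3],
    [-2.5, 70.3, -3],
    [-2.5, 70.3, -3],
    [-2.5, 70.3, -3],
    [-2.5, 70.3, -3],
    [-2.5, 70.3, -3],
    [-2.5, 70.3, -3],
    [-2.5, 70.3, -3],
    [-2.5, 70.3, -3],
    [-2.5, 70.3, -3]
  ],
  "turn": [
    [0, 0, -6],
    [0, 0, -6],
    [0, 0, -6],
    [0, 0, -6],
    [0, 0, -6],
    [0, 0, -6],
    [0, 0, -6],
    [0, 0, -6],
    [0, 0, -6],
    [0, 0, -6],
    [0, 0, -6],
    [0, 0, -6],
    [0, 0, -6],
    [0, 0, -6],
    [0, 0, -6],
    [0, 0, -6],
    [0, 0, -6],
    [0, 0, -6],
    [0, 0, -6],
    [0, 0, -6]
  ]
}}

```text
t: 15.23
tcp_pos: [0.4612, 0.3194, 0.2625]
ee_rot: [0.165, -3.132, 0.005]
ft_force: [0.7, -0.8, -1.0]
grip_width: 0.0653
finger_force: 67.4
```

```bash
python3 mv.py .463,.3205,.041,96
```

```text
t 15.23 tcp [0.4612 0.3194 0.2625] psi 96.04 tilt 0.34 w 0.0653 F [ 0.7 -0.8 -1. ] q [ 0.61  0.36  0.25  1.47 -0.    0.5 ]
slide [-0.3   0.16 22.15] turn [-0.2 -0.3  0. ] rows>=5.3
```

{"fn": "carry_out", "kwargs": {
  "slide": [
    [-0.1, 0.1, 4],
    [-0.1, 0.1, 8],
    [-0.1, 0.1, 12],
    [-0.1, 0.1, 15],
    [-0.1, 0.1, 17.5],
    [-0.1, 0.1, 19],
    [-0.1, 0.1, 20],
    [-0.1, 0.1, 20.8],
    [-0.1, 0.1, 21.4],
    [-0.1, 0.1, 21.8],
    [-0.1, 0.1, 22.2],
    [-0.1, 0.1, 22.4],
    [-0.1, 0.1, 22.5],
    [-0.1, 0.1, 22.5]
  ],
  "turn": [
    [0, 0, 0],
    [0, 0, 0],
    [0, 0, 0],
    [0, 0, 0],
    [0, 0, 0],
    [0, 0, 0],
    [0, 0, 0],
    [0, 0, 0],
    [0, 0, 0],
    [0, 0, 0],
    [0, 0, 0],
    [0, 0, 0],
    [0, 0, 0],
    [0, 0, 0]
  ]
}}

```text
t: 16.4
tcp_pos: [0.4642, 0.3216, 0.0435]
ee_rot: [-0.164, 3.134, 0.001]
ft_force: [-3.8, -2.5, 11.8]
grip_width: 0.0658
finger_force: 69.0
```

```bash
python3 mv.py
```

```text
t 16.4 tcp [0.4642 0.3216 0.0435] psi 95.99 tilt 0.18 w 0.0658 F [-3.8 -2.5 11.8] q [ 0.61  0.51 -0.11  0.94 -0.    0.5 ]
```

{"fn": "carry_out", "kwargs": {
  "slide": [
    [0, 0, 0],
    [0, 0, 0],
    [0, 0, 0],
    [0, 0, 0],
    [0, 0, 0],
    [0, 0, -0.5],
    [0, 0, -2],
    [0, 0, -4],
    [0, 0, -8],
    [0, 0, -12],
    [0, 0, -16],
    [0, 0, -20],
    [0, 0, -20],
    [0, 0, -20],
    [0, 0, -20]
  ],
  "turn": [
    [0, 0, 0],
    [0, 0, 0],
    [0, 0, 0],
    [0, 0, 0],
    [0, 0, 0],
    [0, 0, 0],
    [0, 0, 0],
    [0, 0, 0],
    [0, 0, 0],
    [0, 0, 0],
    [0, 0, 0],
    [0, 0, 0],
    [0, 0, 0],
    [0, 0, 0],
    [0, 0, 0]
  ],
  "claw": 8.5
}}

```text
t: 17.65
tcp_pos: [0.4633, 0.3213, 0.2403]
ee_rot: [-0.164, 3.137, 0.0]
ft_force: [-0.1, 0.0, -0.3]
grip_width: 0.0852
finger_force: 0.0
```

```bash
python3 chk.py; python3 mv.py .499,-.2865,.24,90 .499,-.2865,.060,90
```

```text
pot z 0.067 [ 5.75300e-01 -1.42400e-01  1.08800e-01  6.25000e-02  7.52192e+01]
pot z 0.074 [0.5393 0.3252 0.0639 0.0719 0.304 ]
pot z 0.091 [ 0.4987 -0.2818  0.062   0.0674  0.3311]
pot z 0.074 [ 0.4597  0.3167  0.0621  0.0677 36.9678]
cover [ 0.4082 -0.2202  0.1204  0.0702 14.4085] [ 0.4068 -0.2204  0.069   0.0149 14.8541]
t 17.7 tcp [0.4627 0.3209 0.2391] psi 95.99 tilt 0.13 w 0.0852 F [ 0.4 -0.5 -0.4] q [ 0.61  0.37  0.2   1.41 -0.    0.5 ]
slide [ 2.740e+00 -6.079e+01 -2.000e-02] turn [-0.1 -0.1  6. ] rows>=14.6
slide [  2.7  -60.77  17.98] turn [-0.1 -0.1  6. ] rows>=4.3
```

{"fn": "carry_out", "kwargs": {
  "slide": [
    [2.7, -60.8, 0],
    [2.7, -60.8, 0],
    [2.7, -60.8, 0],
    [2.7, -60.8, 0],
    [2.7, -60.8, 0],
    [2.7, -60.8, 0],
    [2.7, -60.8, 0],
    [2.7, -60.8, 0],
    [2.7, -60.8, 0],
    [2.7, -60.8, 0],
    [2.7, -60.8, 0],
    [2.7, -60.8, 0],
    [2.7, -60.8, 0],
    [2.7, -60.8, 0],
    [2.7, -60.8, 0],
    [2.7, -60.8, 4],
    [2.7, -60.8, 8],
    [2.7, -60.8, 10],
    [2.7, -60.8, 10]
  ],
  "turn": [
    [0, 0, 6],
    [0, 0, 6],
    [0, 0, 6],
    [0, 0, 6],
    [0, 0, 6],
    [0, 0, 6],
    [0, 0, 6],
    [0, 0, 6],
    [0, 0, 6],
    [0, 0, 6],
    [0, 0, 6],
    [0, 0, 6],
    [0, 0, 6],
    [0, 0, 6],
    [0, 0, 6],
    [0, 0, 6],
    [0, 0, 6],
    [0, 0, 6],
    [0, 0, 6]
  ]
}}

```text
t: 19.28
tcp_pos: [0.4947, -0.2836, 0.1321]
ee_rot: [-0.001, -3.128, -0.013]
ft_force: [-0.3, -0.4, -0.5]
grip_width: 0.085
finger_force: 0.0
```

```bash
python3 mv.py .499,-.2865,.060,90
python3 - <<'E'
from h import *
im,d=get_image('wrist');cv2.imwrite('pics/w5.png',im[:,:,::-1])
E
```

```text
t 19.28 tcp [ 0.4947 -0.2836  0.1321] psi 89.94 tilt 0.93 w 0.085 F [-0.3 -0.4 -0.5] q [-0.52  0.45  0.04  1.18  0.   -0.52]
slide [-0.53 -0.35  7.2 ] turn [ 0.5 -0.8 -0.1] rows>=1.7
```

View pics/w5.png

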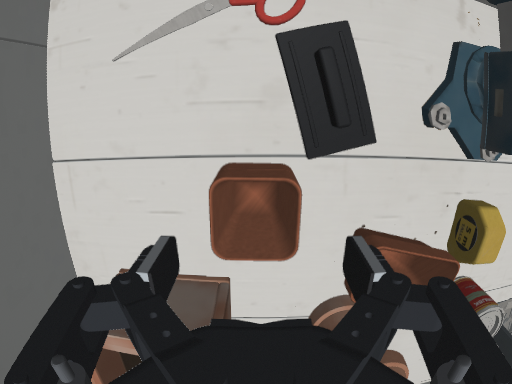

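The square mouth is at (255,213) px, level with the pads. It is slightly left of centre, which the settling will take up.

{"fn": "carry_out", "kwargs": {
  "slide": [
    [0, 0, 0],
    [0, 0, 2],
    [0, 0, 4.5],
    [0, 0, 6.5],
    [0, 0, 7.5],
    [0, 0, 7.9],
    [0, 0, 7.9],
    [0, 0, 7.9]
  ],
  "turn": [
    [0, 0, 0],
    [0, 0, 0],
    [0, 0, 0],
    [0, 0, 0],
    [0, 0, 0],
    [0, 0, 0],
    [0, 0, 0],
    [0, 0, 0]
  ]
}}

```text
t: 20.0
tcp_pos: [0.5012, -0.2867, 0.063]
ee_rot: [-0.0, 3.139, -0.002]
ft_force: [-0.3, 0.6, -0.2]
grip_width: 0.0852
finger_force: 0.0
```

```bash
python3 mv.py .499,-.2865,.060,90
```

```text
t 20.0 tcp [ 0.5012 -0.2867  0.063 ] psi 90.01 tilt 0.16 w 0.0852 F [-0.3  0.6 -0.2] q [-0.52  0.51 -0.05  1.   -0.   -0.52]
slide [0.22 0.02 0.3 ] turn [-0.1  0.1  0. ] rows>=0.1
```

{"fn": "carry_out", "kwargs": {
  "slide": [
    [0.2, 0, 0.1],
    [0.2, 0, 0.1],
    [0.2, 0, 0.1],
    [0.2, 0, 0.1],
    [0.2, 0, 0.1],
    [0.2, 0, 0.1],
    [0.2, 0, 0.1],
    [0.2, 0, 0.1],
    [0.2, 0, -0.4],
    [0.2, 0, -1],
    [0.2, 0, -2],
    [0.2, 0, -3],
    [0.2, 0, -5],
    [0.2, 0, -8],
    [0.2, 0, -11],
    [0.2, 0, -14],
    [0.2, 0, -18],
    [0.2, 0, -20],
    [0.2, 0, -20],
    [0.2, 0, -20]
  ],
  "turn": [
    [0, 0, 0],
    [0, 0, 0],
    [0, 0, 0],
    [0, 0, 0],
    [0, 0, 0],
    [0, 0, 0],
    [0, 0, 0],
    [0, 0, 0],
    [0, 0, 0],
    [0, 0, 0],
    [0, 0, 0],
    [0, 0, 0],
    [0, 0, 0],
    [0, 0, 0],
    [0, 0, 0],
    [0, 0, 0],
    [0, 0, 0],
    [0, 0, 0],
    [0, 0, 0],
    [0, 0, 0]
  ],
  "claw": 5
}}

```text
t: 21.67
tcp_pos: [0.4989, -0.2866, 0.2637]
ee_rot: [0.0, 3.138, -0.004]
ft_force: [0.0, -0.3, -2.6]
grip_width: 0.0612
finger_force: 65.5
```

```bash
python3 chk.py; python3 mv.py .5507,.2273,.26,96 .5507,.2273,.043,96
```

```text
pot z 0.068 [ 5.75400e-01 -1.42500e-01  1.08800e-01  6.26000e-02  7.56208e+01]
pot z 0.074 [0.5394 0.3253 0.0639 0.0719 0.3445]
pot z 0.068 [ 0.4999 -0.283   0.0608  0.0604  0.333 ]
pot z 0.074 [0.4626 0.3175 0.0632 0.0714 0.3931]
cover [ 0.4082 -0.2202  0.1204  0.0702 14.382 ] [ 0.4071 -0.2202  0.0684  0.0152 14.8541]
t 21.72 tcp [ 0.4979 -0.286   0.2616] psi 90.0 tilt 0.03 w 0.0609 F [ 0.2  0.4 -3.1] q [-0.52  0.38  0.28  1.47 -0.   -0.52]
slide [-5.27 51.34  0.15] turn [-0.  0. -6.] rows>=12.4
slide [-5.26 51.34 21.85] turn [-0.  0. -6.] rows>=5.2
```

{"fn": "carry_out", "kwargs": {
  "slide": [
    [-5.3, 51.3, 0],
    [-5.3, 51.3, 0],
    [-5.3, 51.3, 0],
    [-5.3, 51.3, 0],
    [-5.3, 51.3, 0],
    [-5.3, 51.3, 0],
    [-5.3, 51.3, 0],
    [-5.3, 51.3, 0],
    [-5.3, 51.3, 0],
    [-5.3, 51.3, 0],
    [-5.3, 51.3, 0],
    [-5.3, 51.3, 0],
    [-5.3, 51.3, 0],
    [-5.3, 51.3, 4],
    [-5.3, 51.3, 8],
    [-5.3, 51.3, 12],
    [-5.3, 51.3, 13],
    [-5.3, 51.3, 13],
    [-5.3, 51.3, 13]
  ],
  "turn": [
    [0, 0, -6],
    [0, 0, -6],
    [0, 0, -6],
    [0, 0, -6],
    [0, 0, -6],
    [0, 0, -6],
    [0, 0, -6],
    [0, 0, -6],
    [0, 0, -6],
    [0, 0, -6],
    [0, 0, -6],
    [0, 0, -6],
    [0, 0, -6],
    [0, 0, -6],
    [0, 0, -6],
    [0, 0, -6],
    [0, 0, -6],
    [0, 0, -6],
    [0, 0, -6]
  ]
}}

```text
t: 23.3
tcp_pos: [0.5509, 0.2264, 0.1312]
ee_rot: [0.163, -3.136, 0.001]
ft_force: [0.6, 0.0, -0.2]
grip_width: 0.0608
finger_force: 65.7
```

```bash
python3 mv.py .5507,.2273,.043,96
```

```text
t 23.3 tcp [0.5509 0.2264 0.1312] psi 95.97 tilt 0.1 w 0.0608 F [ 0.6  0.  -0.2] q [ 0.39  0.49  0.1   1.19 -0.    0.29]
slide [-0.    0.09  8.82] turn [-0.  -0.1 -0. ] rows>=2.1
```

{"fn": "carry_out", "kwargs": {
  "slide": [
    [0, 0.1, 2],
    [0, 0.1, 4],
    [0, 0.1, 5.5],
    [0, 0.1, 6.5],
    [0, 0.1, 7.3],
    [0, 0.1, 7.9],
    [0, 0.1, 8.3],
    [0, 0.1, 8.6],
    [0, 0.1, 8.8],
    [0, 0.1, 8.9],
    [0, 0.1, 8.9]
  ],
  "turn": [
    [0, 0, 0],
    [0, 0, 0],
    [0, 0, 0],
    [0, 0, 0],
    [0, 0, 0],
    [0, 0, 0],
    [0, 0, 0],
    [0, 0, 0],
    [0, 0, 0],
    [0, 0, 0],
    [0, 0, 0]
  ]
}}

```text
t: 24.22
tcp_pos: [0.5516, 0.2281, 0.0441]
ee_rot: [-0.164, 3.136, 0.001]
ft_force: [-3.0, -1.2, 3.9]
grip_width: 0.0609
finger_force: 66.4
```

```bash
python3 mv.py
```

```text
t 24.22 tcp [0.5516 0.2281 0.0441] psi 96.0 tilt 0.11 w 0.0609 F [-3.  -1.2  3.9] q [ 0.39  0.57 -0.01  0.99 -0.    0.29]
```

Seated (about 7 N upward change). I'll release and return for the lower square pot.

{"fn": "carry_out", "kwargs": {
  "slide": [
    [0, 0, 0],
    [0, 0, 0],
    [0, 0, 0],
    [0, 0, 0],
    [0, 0, 0],
    [0, 0, -0.5],
    [0, 0, -2],
    [0, 0, -4],
    [0, 0, -8],
    [0, 0, -12],
    [0, 0, -16],
    [0, 0, -20],
    [0, 0, -20],
    [0, 0, -20],
    [0, 0, -20]
  ],
  "turn": [
    [0, 0, 0],
    [0, 0, 0],
    [0, 0, 0],
    [0, 0, 0],
    [0, 0, 0],
    [0, 0, 0],
    [0, 0, 0],
    [0, 0, 0],
    [0, 0, 0],
    [0, 0, 0],
    [0, 0, 0],
    [0, 0, 0],
    [0, 0, 0],
    [0, 0, 0],
    [0, 0, 0]
  ],
  "claw": 8.5
}}

```text
t: 25.47
tcp_pos: [0.5508, 0.2278, 0.2423]
ee_rot: [-0.164, 3.137, 0.0]
ft_force: [0.2, -0.5, -0.1]
grip_width: 0.0851
finger_force: 0.0
```

```bash
python3 chk.py; python3 mv.py .499,-.2865,.24,90 .499,-.2865,.037,90
```

```text
pot z 0.068 [ 5.75100e-01 -1.42300e-01  1.08700e-01  6.29000e-02  7.52198e+01]
pot z 0.074 [0.551  0.2253 0.0623 0.0624 5.3973]
pot z 0.074 [ 0.5397  0.3026  0.0562  0.0245 10.7529]
pot z 0.067 [ 5.00000e-01 -2.83500e-01  6.04000e-02  6.14000e-02  8.94192e+01]
cover [ 0.4081 -0.2199  0.1204  0.0707 14.382 ] [ 0.4071 -0.2203  0.0684  0.0149 14.8541]
t 25.52 tcp [0.5503 0.2275 0.2411] psi 95.99 tilt 0.13 w 0.0852 F [-0.4 -0.6 -1. ] q [ 0.39  0.43  0.3   1.44 -0.    0.29]
slide [ 10.47 -50.59   0.17] turn [-0.  -0.1  6. ] rows>=12.4
slide [ 10.42 -50.57  20.47] turn [-0.  -0.1  6. ] rows>=4.9
```

{"fn": "carry_out", "kwargs": {
  "slide": [
    [10.4, -50.6, 0],
    [10.4, -50.6, 0],
    [10.4, -50.6, 0],
    [10.4, -50.6, 0],
    [10.4, -50.6, 0],
    [10.4, -50.6, 0],
    [10.4, -50.6, 0],
    [10.4, -50.6, 0],
    [10.4, -50.6, 0],
    [10.4, -50.6, 0],
    [10.4, -50.6, 0],
    [10.4, -50.6, 0],
    [10.4, -50.6, 0],
    [10.4, -50.6, 0],
    [10.4, -50.6, 4],
    [10.4, -50.6, 8],
    [10.4, -50.6, 11],
    [10.4, -50.6, 11],
    [10.4, -50.6, 11]
  ],
  "turn": [
    [0, 0, 6],
    [0, 0, 6],
    [0, 0, 6],
    [0, 0, 6],
    [0, 0, 6],
    [0, 0, 6],
    [0, 0, 6],
    [0, 0, 6],
    [0, 0, 6],
    [0, 0, 6],
    [0, 0, 6],
    [0, 0, 6],
    [0, 0, 6],
    [0, 0, 6],
    [0, 0, 6],
    [0, 0, 6],
    [0, 0, 6],
    [0, 0, 6],
    [0, 0, 6]
  ]
}}

```text
t: 27.1
tcp_pos: [0.4984, -0.2842, 0.1296]
ee_rot: [0.001, -3.135, -0.006]
ft_force: [-0.1, -0.3, 0.0]
grip_width: 0.085
finger_force: 0.0
```

{"fn": "carry_out", "kwargs": {
  "slide": [
    [0, 0, 2],
    [0, 0, 5],
    [0, 0, 7.5],
    [0, 0, 8.7],
    [0, 0, 9.4],
    [0, 0, 9.4],
    [0, 0, 9.4]
  ],
  "turn": [
    [0, 0, 0],
    [0, 0, 0],
    [0, 0, 0],
    [0, 0, 0],
    [0, 0, 0],
    [0, 0, 0],
    [0, 0, 0]
  ]
}}

```text
t: 27.68
tcp_pos: [0.5019, -0.2867, 0.0401]
ee_rot: [-0.001, 3.139, -0.002]
ft_force: [0.3, 0.3, 0.8]
grip_width: 0.0853
finger_force: 0.0
```

```bash
python3 mv.py .499,-.2865,.037,90
```

```text
t 27.68 tcp [ 0.5019 -0.2867  0.0401] psi 90.02 tilt 0.17 w 0.0853 F [0.3 0.3 0.8] q [-0.52  0.54 -0.08  0.95  0.   -0.52]
slide [0.29 0.02 0.31] turn [-0.1  0.1  0. ] rows>=0.1
```

{"fn": "carry_out", "kwargs": {
  "slide": [
    [0.2, 0, 0.2],
    [0.2, 0, 0.2],
    [0.2, 0, 0.2],
    [0.2, 0, 0.2],
    [0.2, 0, 0.2],
    [0.2, 0, 0.2],
    [0.2, 0, 0.2],
    [0.2, 0, 0.2],
    [0.2, 0, -0.4],
    [0.2, 0, -1],
    [0.2, 0, -2],
    [0.2, 0, -3],
    [0.2, 0, -6],
    [0.2, 0, -10],
    [0.2, 0, -14],
    [0.2, 0, -18],
    [0.2, 0, -22],
    [0.2, 0, -22],
    [0.2, 0, -22],
    [0.2, 0, -22]
  ],
  "turn": [
    [0, 0, 0],
    [0, 0, 0],
    [0, 0, 0],
    [0, 0, 0],
    [0, 0, 0],
    [0, 0, 0],
    [0, 0, 0],
    [0, 0, 0],
    [0, 0, 0],
    [0, 0, 0],
    [0, 0, 0],
    [0, 0, 0],
    [0, 0, 0],
    [0, 0, 0],
    [0, 0, 0],
    [0, 0, 0],
    [0, 0, 0],
    [0, 0, 0],
    [0, 0, 0],
    [0, 0, 0]
  ],
  "claw": 5
}}

```text
t: 29.35
tcp_pos: [0.4982, -0.2861, 0.2585]
ee_rot: [0.0, 3.141, -0.0]
ft_force: [-0.3, -0.2, -1.8]
grip_width: 0.0611
finger_force: 65.7
```

```bash
python3 mv.py .4728,.2195,.26,96 .4728,.2195,.043,96
```

```text
t 29.35 tcp [ 0.4982 -0.2861  0.2585] psi 90.0 tilt 0.01 w 0.0611 F [-0.3 -0.2 -1.8] q [-0.52  0.38  0.27  1.46  0.   -0.52]
slide [ 2.54 50.55 -0.16] turn [-0.  0. -6.] rows>=12.1
slide [ 2.54 50.56 21.54] turn [-0.  0. -6.] rows>=5.2
```

{"fn": "carry_out", "kwargs": {
  "slide": [
    [2.5, 50.6, 0],
    [2.5, 50.6, 0],
    [2.5, 50.6, 0],
    [2.5, 50.6, 0],
    [2.5, 50.6, 0],
    [2.5, 50.6, 0],
    [2.5, 50.6, 0],
    [2.5, 50.6, 0],
    [2.5, 50.6, 0],
    [2.5, 50.6, 0],
    [2.5, 50.6, 0],
    [2.5, 50.6, 0],
    [2.5, 50.6, 0],
    [2.5, 50.6, 4],
    [2.5, 50.6, 8],
    [2.5, 50.6, 12],
    [2.5, 50.6, 13],
    [2.5, 50.6, 13],
    [2.5, 50.6, 13]
  ],
  "turn": [
    [0, 0, -6],
    [0, 0, -6],
    [0, 0, -6],
    [0, 0, -6],
    [0, 0, -6],
    [0, 0, -6],
    [0, 0, -6],
    [0, 0, -6],
    [0, 0, -6],
    [0, 0, -6],
    [0, 0, -6],
    [0, 0, -6],
    [0, 0, -6],
    [0, 0, -6],
    [0, 0, -6],
    [0, 0, -6],
    [0, 0, -6],
    [0, 0, -6],
    [0, 0, -6]
  ]
}}

```text
t: 30.93
tcp_pos: [0.4732, 0.2193, 0.1282]
ee_rot: [0.164, -3.136, 0.001]
ft_force: [0.3, 1.0, -0.5]
grip_width: 0.0609
finger_force: 66.0
```

```bash
python3 mv.py .4728,.2195,.042,96
```

```text
t 30.93 tcp [0.4732 0.2193 0.1282] psi 95.97 tilt 0.11 w 0.0609 F [ 0.3  1.  -0.5] q [ 0.43  0.35 -0.12  1.1  -0.    0.33]
slide [0.02 0.03 8.62] turn [-0.  -0.1 -0. ] rows>=2.1
```

{"fn": "carry_out", "kwargs": {
  "slide": [
    [0, 0, 2],
    [0, 0, 4],
    [0, 0, 5.5],
    [0, 0, 6.5],
    [0, 0, 7.3],
    [0, 0, 7.9],
    [0, 0, 8.2],
    [0, 0, 8.5],
    [0, 0, 8.7],
    [0, 0, 8.8],
    [0, 0, 8.8]
  ],
  "turn": [
    [0, 0, 0],
    [0, 0, 0],
    [0, 0, 0],
    [0, 0, 0],
    [0, 0, 0],
    [0, 0, 0],
    [0, 0, 0],
    [0, 0, 0],
    [0, 0, 0],
    [0, 0, 0],
    [0, 0, 0]
  ]
}}

```text
t: 31.85
tcp_pos: [0.4744, 0.2201, 0.0441]
ee_rot: [-0.164, 3.134, 0.002]
ft_force: [-6.9, -3.8, 19.7]
grip_width: 0.0606
finger_force: 68.4
```

```bash
python3 mv.py
```

```text
t 31.85 tcp [0.4744 0.2201 0.0441] psi 95.99 tilt 0.19 w 0.0606 F [-6.9 -3.8 19.7] q [ 0.43  0.44 -0.23  0.89 -0.    0.33]
```

{"fn": "carry_out", "kwargs": {
  "slide": [
    [0, 0, 0],
    [0, 0, 0],
    [0, 0, 0],
    [0, 0, 0],
    [0, 0, 0],
    [0, 0, -0.5],
    [0, 0, -2],
    [0, 0, -4],
    [0, 0, -8],
    [0, 0, -12],
    [0, 0, -16],
    [0, 0, -20],
    [0, 0, -20],
    [0, 0, -20],
    [0, 0, -20]
  ],
  "turn": [
    [0, 0, 0],
    [0, 0, 0],
    [0, 0, 0],
    [0, 0, 0],
    [0, 0, 0],
    [0, 0, 0],
    [0, 0, 0],
    [0, 0, 0],
    [0, 0, 0],
    [0, 0, 0],
    [0, 0, 0],
    [0, 0, 0],
    [0, 0, 0],
    [0, 0, 0],
    [0, 0, 0]
  ],
  "claw": 8.5
}}

```text
t: 33.1
tcp_pos: [0.4733, 0.2197, 0.2402]
ee_rot: [0.164, -3.137, 0.0]
ft_force: [-0.0, -0.1, -0.6]
grip_width: 0.0852
finger_force: 0.0
```

```bash
python3 chk.py; python3 mv.py .54,-.144,.24,165.4
```

```text
pot z 0.068 [ 5.75200e-01 -1.42400e-01  1.08800e-01  6.27000e-02  7.54267e+01]
pot z 0.074 [ 0.5656  0.2372  0.0425  0.0712 41.0972]
pot z 0.074 [0.4735 0.2177 0.0574 0.0605 1.5871]
pot z 0.074 [0.4466 0.3134 0.0317 0.066  5.5759]
cover [ 0.4507 -0.2112  0.118   0.0828 15.2888] [ 0.4486 -0.2058  0.0688  0.0154 14.4189]
t 33.15 tcp [0.4727 0.2194 0.2391] psi 95.99 tilt 0.14 w 0.0853 F [ 0.4 -1.  -0.4] q [ 0.43  0.28  0.08  1.37 -0.    0.33]
slide [ -2.9  -36.85  -0.07] turn [  0.   -0.1 -69.4] rows>=9.7
```

The cover has been knocked to (0.449,-0.206) and the oblong has not moved. I'll go above the oblong and look from near, since the clearance to the clay pot behind it is tight.

{"fn": "carry_out", "kwargs": {
  "slide": [
    [-2.9, -36.9, 0],
    [-2.9, -36.9, 0],
    [-2.9, -36.9, 0],
    [-2.9, -36.9, 0],
    [-2.9, -36.9, 0],
    [-2.9, -36.9, 0],
    [-2.9, -36.9, 0],
    [-2.9, -36.9, 0],
    [-2.9, -36.9, 0],
    [-2.9, -36.9, 0],
    [-2.9, -36.9, 0],
    [-2.9, -36.9, 0],
    [-2.9, -36.9, 0],
    [-2.9, -36.9, 0],
    [-2.9, -36.9, 0]
  ],
  "turn": [
    [0, 0, -69.4],
    [0, 0, -69.4],
    [0, 0, -69.4],
    [0, 0, -69.4],
    [0, 0, -69.4],
    [0, 0, -69.4],
    [0, 0, -69.4],
    [0, 0, -69.4],
    [0, 0, -69.4],
    [0, 0, -69.4],
    [0, 0, -69.4],
    [0, 0, -69.4],
    [0, 0, -69.4],
    [0, 0, -69.4],
    [0, 0, -69.4]
  ]
}}

```text
t: 34.4
tcp_pos: [0.5405, -0.143, 0.2397]
ee_rot: [1.921, -2.485, -0.002]
ft_force: [-0.7, 0.6, 0.0]
grip_width: 0.085
finger_force: 0.0
```

```bash
python3 mv.py .575,-.144,.13,165.4 .575,-.144,.036,165.4
python3 - <<'E'
from h import *
c=get_calibration('wrist');im,d=get_image('wrist');cv2.imwrite('pics/w6.png',im[:,:,::-1])
P=fcloud(d,c);X,Y,Z=P[...,0],P[...,1],P[...,2]
m=(abs(X-.575)<.05)&(abs(Y+.142)<.07)&(Z>.054)&(Z<.08)
cs,_=cv2.findContours(m.astype(np.uint8),0,2);print([cv2.contourArea(k) for k in cs if cv2.contourArea(k)>50]);print('obl',frect(m,.066,c))
for n,c2 in (('top',dict(np.load('topN.npz'))),('w',c)):
    Q=cloud(c2['d'],c2) if n=='top' else P
    for h in(.015,.045,.07,.1):
        k=(Q[...,1]>-.215)&(Q[...,1]<-.10)&(Q[...,0]>.618)&(Q[...,0]<.72)&(abs(Q[...,2]-h)<.012)
        if k.any(): print(n,h,k.sum(),np.percentile(Q[k][:,:2],[2,98],axis=0).round(3).tolist())
E
```

```text
t 34.4 tcp [ 0.5405 -0.143   0.2397] psi 165.43 tilt 0.08 w 0.085 F [-0.7  0.6  0. ] q [-0.26  0.36  0.19  1.4   0.   -1.58]
slide [-0.77 -3.38 10.97] turn [0.1 0.  0. ] rows>=2.8
slide [-0.76 -3.39 20.37] turn [0.1 0.  0. ] rows>=2.3
[5183.5]
obl [ 5.77000e-01 -1.45400e-01  1.11500e-01  6.14000e-02  7.51959e+01]
top 0.015 229 [[0.629, -0.213], [0.713, -0.106]]
top 0.045 116 [[0.641, -0.213], [0.691, -0.152]]
top 0.07 372 [[0.647, -0.209], [0.698, -0.159]]
w 0.015 615 [[0.634, -0.214], [0.687, -0.147]]
w 0.045 530 [[0.642, -0.214], [0.666, -0.156]]
w 0.07 1813 [[0.647, -0.212], [0.698, -0.161]]
```

View pics/w6.png

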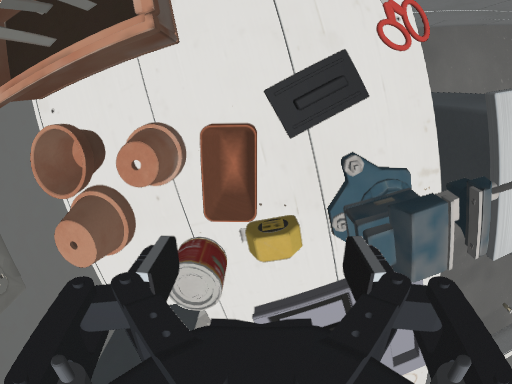

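The oblong is alone at (229,172) px, with the clay pot at (150,155) clear of where the finger will go. I'll descend and grasp.

{"fn": "carry_out", "kwargs": {
  "slide": [
    [-0.7, -3.5, 3],
    [-0.7, -3.5, 6],
    [-0.7, -3.5, 9],
    [-0.7, -3.5, 12],
    [-0.7, -3.5, 12],
    [-0.7, -3.5, 15],
    [-0.7, -3.5, 17.5],
    [-0.7, -3.5, 19.2],
    [-0.7, -3.5, 20.2],
    [-0.7, -3.5, 20.3],
    [-0.7, -3.5, 20.3],
    [-0.7, -3.5, 20.3]
  ],
  "turn": [
    [0, 0, 0],
    [0, 0, 0],
    [0, 0, 0],
    [0, 0, 0],
    [0, 0, 0],
    [0, 0, 0],
    [0, 0, 0],
    [0, 0, 0],
    [0, 0, 0],
    [0, 0, 0],
    [0, 0, 0],
    [0, 0, 0]
  ],
  "claw": 8.2
}}

```text
t: 35.45
tcp_pos: [0.5779, -0.1464, 0.0393]
ee_rot: [-1.92, 2.484, -0.004]
ft_force: [-0.5, 0.3, 0.1]
grip_width: 0.082
finger_force: 0.0
```

```bash
python3 mv.py .576,-.1445,.037,165.3
```

```text
t 35.45 tcp [ 0.5779 -0.1464  0.0393] psi 165.41 tilt 0.18 w 0.082 F [-0.5  0.3  0.1] q [-0.25  0.57 -0.02  0.97 -0.   -1.56]
slide [-0.14  0.23  0.23] turn [-0.2 -0.   0.1] rows>=0.1
```

{"fn": "carry_out", "kwargs": {
  "slide": [
    [-0.1, 0.1, 0.1],
    [-0.1, 0.1, 0.1],
    [-0.1, 0.1, 0.1],
    [-0.1, 0.1, 0.1],
    [-0.1, 0.1, 0.1],
    [-0.1, 0.1, 0.1],
    [-0.1, 0.1, 0.1],
    [-0.1, 0.1, 0.1],
    [-0.1, 0.1, -0.4],
    [-0.1, 0.1, -1],
    [-0.1, 0.1, -2],
    [-0.1, 0.1, -3],
    [-0.1, 0.1, -6],
    [-0.1, 0.1, -10],
    [-0.1, 0.1, -14],
    [-0.1, 0.1, -18],
    [-0.1, 0.1, -22],
    [-0.1, 0.1, -22],
    [-0.1, 0.1, -22],
    [-0.1, 0.1, -22]
  ],
  "turn": [
    [0, 0, 0],
    [0, 0, 0],
    [0, 0, 0],
    [0, 0, 0],
    [0, 0, 0],
    [0, 0, 0],
    [0, 0, 0],
    [0, 0, 0],
    [0, 0, 0],
    [0, 0, 0],
    [0, 0, 0],
    [0, 0, 0],
    [0, 0, 0],
    [0, 0, 0],
    [0, 0, 0],
    [0, 0, 0],
    [0, 0, 0],
    [0, 0, 0],
    [0, 0, 0],
    [0, 0, 0]
  ],
  "claw": 5
}}

```text
t: 37.12
tcp_pos: [0.5755, -0.145, 0.2575]
ee_rot: [-1.921, 2.486, -0.0]
ft_force: [0.5, 0.5, -2.9]
grip_width: 0.0612
finger_force: 67.4
```

```bash
python3 mv.py .50,.12,.26,186 .3645,.259,.26,186 .3645,.259,.13,186
```

```text
t 37.12 tcp [ 0.5755 -0.145   0.2575] psi 165.39 tilt 0.01 w 0.0612 F [ 0.5  0.5 -2.9] q [-0.25  0.42  0.33  1.48 -0.   -1.56]
slide [-23.74  13.98  -0.25] turn [ -0.   -0.  -20.6] rows>=6.6
slide [-33.77  30.6   -0.26] turn [ -0.   -0.  -20.6] rows>=4.7
slide [-33.77  30.6   12.74] turn [ -0.   -0.  -20.6] rows>=3.1
```

{"fn": "carry_out", "kwargs": {
  "slide": [
    [-23.7, 14, 0],
    [-23.7, 14, 0],
    [-23.7, 14, 0],
    [-23.7, 14, 0],
    [-23.7, 14, 0],
    [-23.7, 14, 0],
    [-23.7, 14, 0],
    [-33.8, 30.6, 0],
    [-33.8, 30.6, 0],
    [-33.8, 30.6, 0],
    [-33.8, 30.6, 0],
    [-33.8, 30.6, 0],
    [-33.8, 30.6, 4],
    [-33.8, 30.6, 8],
    [-33.8, 30.6, 12],
    [-33.8, 30.6, 13],
    [-33.8, 30.6, 13],
    [-33.8, 30.6, 13]
  ],
  "turn": [
    [0, 0, -20.6],
    [0, 0, -20.6],
    [0, 0, -20.6],
    [0, 0, -20.6],
    [0, 0, -20.6],
    [0, 0, -20.6],
    [0, 0, -20.6],
    [0, 0, -20.6],
    [0, 0, -20.6],
    [0, 0, -20.6],
    [0, 0, -20.6],
    [0, 0, -20.6],
    [0, 0, -20.6],
    [0, 0, -20.6],
    [0, 0, -20.6],
    [0, 0, -20.6],
    [0, 0, -20.6],
    [0, 0, -20.6]
  ]
}}

```text
t: 38.62
tcp_pos: [0.3633, 0.2582, 0.1256]
ee_rot: [2.331, -2.099, -0.002]
ft_force: [0.0, -0.9, -1.1]
grip_width: 0.0608
finger_force: 67.0
```

```bash
python3 mv.py .3645,.259,.043,186
python3 - <<'E'
from h import *
a=get_image('wrist')[0];cv2.imwrite('pics/w7.png',a[:,:,::-1])
E
```

```text
t 38.62 tcp [0.3633 0.2582 0.1256] psi -174.0 tilt 0.29 w 0.0608 F [ 0.  -0.9 -1.1] q [ 0.62  0.22 -0.31  1.04 -0.   -1.06]
slide [-0.09 -0.16  8.26] turn [ 0.2 -0.1 -0. ] rows>=2.0
```

View pics/w7.png

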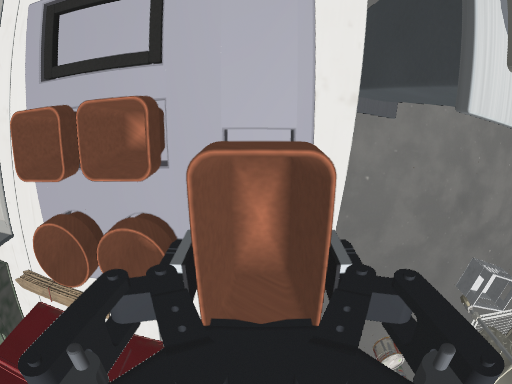

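The oblong (centre column 262) hangs over its pocket (centre column 259), and the four other pots stand in theirs. Lowering now.

{"fn": "carry_out", "kwargs": {
  "slide": [
    [-0.1, -0.1, 2],
    [-0.1, -0.1, 4],
    [-0.1, -0.1, 5.5],
    [-0.1, -0.1, 6.3],
    [-0.1, -0.1, 7],
    [-0.1, -0.1, 7.5],
    [-0.1, -0.1, 7.9],
    [-0.1, -0.1, 8.2],
    [-0.1, -0.1, 8.4],
    [-0.1, -0.1, 8.4]
  ],
  "turn": [
    [0, 0, 0],
    [0, 0, 0],
    [0, 0, 0],
    [0, 0, 0],
    [0, 0, 0],
    [0, 0, 0],
    [0, 0, 0],
    [0, 0, 0],
    [0, 0, 0],
    [0, 0, 0]
  ]
}}

```text
t: 39.5
tcp_pos: [0.3662, 0.2606, 0.0442]
ee_rot: [-2.334, 2.101, -0.0]
ft_force: [-0.7, -1.3, 3.4]
grip_width: 0.061
finger_force: 67.5
```

```bash
python3 mv.py
```

```text
t 39.5 tcp [0.3662 0.2606 0.0442] psi -174.01 tilt 0.07 w 0.061 F [-0.7 -1.3  3.4] q [ 0.62  0.32 -0.42  0.82  0.   -1.06]
```

{"fn": "carry_out", "kwargs": {
  "slide": [
    [0, 0, 0],
    [0, 0, 0],
    [0, 0, 0],
    [0, 0, 0],
    [0, 0, 0],
    [0, 0, -0.5],
    [0, 0, -2],
    [0, 0, -4],
    [0, 0, -8],
    [0, 0, -12],
    [0, 0, -16],
    [0, 0, -20],
    [0, 0, -22],
    [0, 0, -22],
    [0, 0, -22]
  ],
  "turn": [
    [0, 0, 0],
    [0, 0, 0],
    [0, 0, 0],
    [0, 0, 0],
    [0, 0, 0],
    [0, 0, 0],
    [0, 0, 0],
    [0, 0, 0],
    [0, 0, 0],
    [0, 0, 0],
    [0, 0, 0],
    [0, 0, 0],
    [0, 0, 0],
    [0, 0, 0],
    [0, 0, 0]
  ],
  "claw": 7.2
}}

```text
t: 40.75
tcp_pos: [0.3664, 0.2608, 0.2649]
ee_rot: [-2.332, 2.1, -0.001]
ft_force: [0.0, 0.4, -0.7]
grip_width: 0.0722
finger_force: 0.0
```

```bash
python3 mv.py .40,-.206,.26,104.6
```

```text
t 40.75 tcp [0.3664 0.2608 0.2649] psi -174.01 tilt 0.22 w 0.0722 F [ 0.   0.4 -0.7] q [ 0.62  0.12 -0.05  1.39 -0.   -1.06]
slide [46.77  1.54  0.4 ] turn [-0.1  0.2 81.4] rows>=11.4
```

{"fn": "carry_out", "kwargs": {
  "slide": [
    [46.8, 1.5, 0],
    [46.8, 1.5, 0],
    [46.8, 1.5, 0],
    [46.8, 1.5, 0],
    [46.8, 1.5, 0],
    [46.8, 1.5, 0],
    [46.8, 1.5, 0],
    [46.8, 1.5, 0],
    [46.8, 1.5, 0],
    [46.8, 1.5, 0],
    [46.8, 1.5, 0],
    [46.8, 1.5, 0],
    [46.8, 1.5, 0],
    [46.8, 1.5, 0],
    [46.8, 1.5, 0],
    [46.8, 1.5, 0],
    [46.8, 1.5, 0],
    [46.8, 1.5, 0]
  ],
  "turn": [
    [0, 0, 81.4],
    [0, 0, 81.4],
    [0, 0, 81.4],
    [0, 0, 81.4],
    [0, 0, 81.4],
    [0, 0, 81.4],
    [0, 0, 81.4],
    [0, 0, 81.4],
    [0, 0, 81.4],
    [0, 0, 81.4],
    [0, 0, 81.4],
    [0, 0, 81.4],
    [0, 0, 81.4],
    [0, 0, 81.4],
    [0, 0, 81.4],
    [0, 0, 81.4],
    [0, 0, 81.4],
    [0, 0, 81.4]
  ],
  "claw": 4.5
}}

```text
t: 42.25
tcp_pos: [0.3998, -0.2056, 0.2634]
ee_rot: [-0.403, 3.116, -0.0]
ft_force: [-0.7, -0.0, -0.8]
grip_width: 0.0452
finger_force: 0.0
```

```bash
python3 chk.py
python3 - <<'E'
from h import *
c=dict(np.load('topN.npz'));P=cloud(c['d'],c);g=cv2.cvtColor(c['im'],cv2.COLOR_RGB2GRAY)
k=np.zeros(g.shape,bool);k[145:206,178:222]=1
print('seal frame top cam',rect(cv2.morphologyEx((k&(g<55)).astype(np.uint8),2,np.ones((2,2))),.029,c))
c=get_calibration('wrist');im,d=get_image('wrist');P=fcloud(d,c);Z=P[...,2];g=cv2.cvtColor(im,cv2.COLOR_RGB2GRAY)
cv2.imwrite('pics/w8.png',np.hstack([cv2.resize(im,(400,300)),cv2.resize(np.load('topN.npz')['im'][120:270,90:290],(400,300))])[:,:,::-1])
m=(abs(P[...,0]-.45)<.1)&(abs(P[...,1]+.206)<.08)&(g<75)
print('cover w',frect(m&(Z<.016),.008,c),frect(m&(Z>.022)&(Z<.045),.032,c))
E
python3 mv.py
```

```text
pot z 0.074 [0.5517 0.2255 0.0636 0.0624 5.3973]
pot z 0.074 [0.5393 0.3252 0.0639 0.0718 0.3447]
pot z 0.074 [0.4751 0.2177 0.0607 0.0605 1.3249]
pot z 0.074 [0.4626 0.3175 0.0632 0.0714 0.3931]
pot z 0.075 [0.3656 0.2593 0.0606 0.1128 5.6076]
cover [ 0.4603 -0.1952  0.1139  0.1045 39.8557] [ 4.48600e-01 -2.06200e-01  6.88000e-02  1.47000e-02  1.49292e+01]
seal frame top cam [0.5202 0.1255 0.1281 0.0778 5.6734]
cover w [ 0.4477 -0.2072  0.1179  0.0685 15.1955] [ 4.47000e-01 -2.07700e-01  7.07000e-02  1.35000e-02  1.44286e+01]
t 42.35 tcp [ 0.3999 -0.206   0.2635] psi 104.69 tilt 0.02 w 0.0455 F [-0.7  0.2  0.1] q [-0.48  0.13 -0.05  1.39  0.   -0.73]
```

View pics/w8.png

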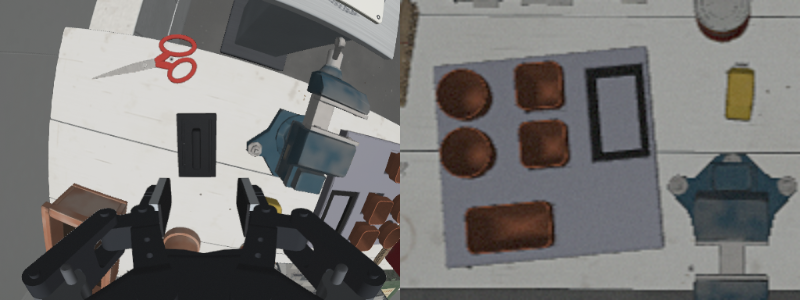

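All five pots sit in their pockets (right half). The cover is at (197,145) in the left half with its bar along the tool's x. I'll pick up the cover now.

```bash
python3 mv.py .448,-.207,.05,104.6 .448,-.207,.014,104.6
python3 - <<'E'
from h import *
c=dict(np.load('w1.npz'));g=cv2.cvtColor(c['im'],cv2.COLOR_RGB2GRAY)
k=np.zeros(g.shape,bool);k[160:247,166:228]=1;m=(k&(g<45)).astype(np.uint8)
n,L,st,_=cv2.connectedComponentsWithStats(m);i=1+st[1:,4].argmax();print(st[i],frect(L==i,.029,c))
E
```

```text
t 42.35 tcp [ 0.3999 -0.206   0.2635] psi 104.69 tilt 0.02 w 0.0455 F [-0.7  0.2  0.1] q [-0.48  0.13 -0.05  1.39  0.   -0.73]
slide [-4.62 -1.31 21.35] turn [-0.   0.   0.1] rows>=5.2
slide [-4.62 -1.31 24.95] turn [-0.   0.   0.1] rows>=0.9
[ 172  168   49   73 1331] [0.521  0.1267 0.1245 0.0753 5.4775]
```

{"fn": "carry_out", "kwargs": {
  "slide": [
    [-4.6, -1.3, 4],
    [-4.6, -1.3, 8],
    [-4.6, -1.3, 12],
    [-4.6, -1.3, 16],
    [-4.6, -1.3, 19],
    [-4.6, -1.3, 21.5],
    [-4.6, -1.3, 23],
    [-4.6, -1.3, 24],
    [-4.6, -1.3, 24.6],
    [-4.6, -1.3, 24.9],
    [-4.6, -1.3, 24.9],
    [-4.6, -1.3, 24.9]
  ],
  "turn": [
    [0, 0, 0],
    [0, 0, 0],
    [0, 0, 0],
    [0, 0, 0],
    [0, 0, 0],
    [0, 0, 0],
    [0, 0, 0],
    [0, 0, 0],
    [0, 0, 0],
    [0, 0, 0],
    [0, 0, 0],
    [0, 0, 0]
  ]
}}

```text
t: 43.35
tcp_pos: [0.4485, -0.2081, 0.0154]
ee_rot: [-0.399, 3.114, -0.002]
ft_force: [0.6, -0.1, -0.1]
grip_width: 0.0451
finger_force: 0.0
```

```bash
python3 mv.py .448,-.207,.014,104.6;python3 - <<'E'
from h import *
a=get_image('wrist')[0];cv2.imwrite('pics/w9.png',a[:,:,::-1])
E
```

```text
t 43.35 tcp [ 0.4485 -0.2081  0.0154] psi 104.6 tilt 0.13 w 0.0451 F [ 0.6 -0.1 -0.1] q [-0.43  0.44 -0.34  0.79 -0.   -0.69]
slide [0.02 0.12 0.14] turn [-0.1  0.1 -0. ] rows>=0.0
```

View pics/w9.png

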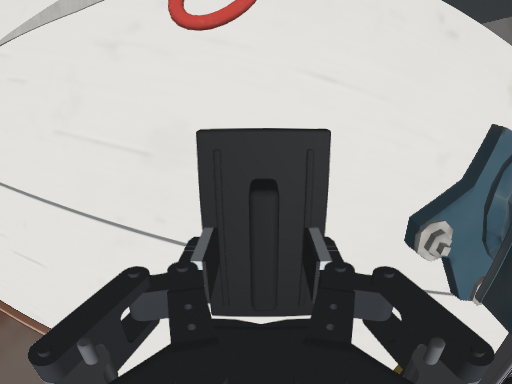

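The bar (column 263) is centred between the pads (205–320) and parallel to them. Close and lift.

{"fn": "carry_out", "kwargs": {
  "slide": [
    [0, 0, 0.1],
    [0, 0, 0.1],
    [0, 0, 0.1],
    [0, 0, 0.1],
    [0, 0, 0.1],
    [0, 0, 0.1],
    [0, 0, 0.1],
    [0, 0, 0.1],
    [0, 0, -0.5],
    [0, 0, -1],
    [0, 0, -3],
    [0, 0, -6],
    [0, 0, -10],
    [0, 0, -14],
    [0, 0, -18],
    [0, 0, -20],
    [0, 0, -20],
    [0, 0, -20]
  ],
  "turn": [
    [0, 0, 0],
    [0, 0, 0],
    [0, 0, 0],
    [0, 0, 0],
    [0, 0, 0],
    [0, 0, 0],
    [0, 0, 0],
    [0, 0, 0],
    [0, 0, 0],
    [0, 0, 0],
    [0, 0, 0],
    [0, 0, 0],
    [0, 0, 0],
    [0, 0, 0],
    [0, 0, 0],
    [0, 0, 0],
    [0, 0, 0],
    [0, 0, 0]
  ],
  "claw": 0.8
}}

```text
t: 44.9
tcp_pos: [0.4481, -0.208, 0.2156]
ee_rot: [-0.399, 3.114, -0.003]
ft_force: [-1.9, -0.5, -3.0]
grip_width: 0.0126
finger_force: 60.5
```

```bash
python3 mv.py .5207,.1262,.23,95.8 .5207,.1262,.11,95.8;python3 - <<'E'
from h import *
c=get_calibration('wrist');im,d=get_image('wrist');s=get_state();P=fcloud(d,c);g=cv2.cvtColor(im,cv2.COLOR_RGB2GRAY)
zp=s['tcp_pos'][2]-.0135+.008
m=(g<75)&(abs(P[...,2]-zp)<.008);m[330:]=0
print(zp,m.sum(),frect(m,zp,c));m2=(g<75)&(abs(P[...,2]-zp-.024)<.008);print(frect(m2,zp+.024,c))
cv2.imwrite('pics/w10.png',im[:,:,::-1])
E
```

```text
t 44.9 tcp [ 0.4481 -0.208   0.2156] psi 104.59 tilt 0.18 w 0.0126 F [-1.9 -0.5 -3. ] q [-0.43  0.23 -0.05  1.29 -0.   -0.69]
slide [-15.45  30.51  -1.47] turn [-0.1  0.1  8.8] rows>=8.2
slide [-15.42  30.54  10.53] turn [-0.1  0.1  8.8] rows>=2.9
0.20832165613873174 13224 [ 0.4313 -0.2133  0.0821  0.069  14.6723]
[ 0.448  -0.2089  0.0707  0.0166 14.6659]
```

View pics/w10.png

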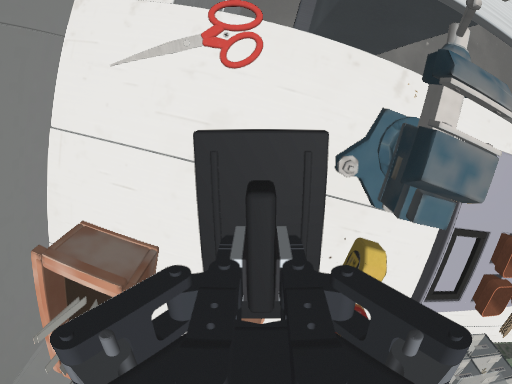

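The cover is held level, with the bar centred on the TCP. Carrying it to the filler.

{"fn": "carry_out", "kwargs": {
  "slide": [
    [-15.5, 30.5, -1.5],
    [-15.5, 30.5, -1.5],
    [-15.5, 30.5, -1.5],
    [-15.5, 30.5, -1.5],
    [-15.5, 30.5, -1.5],
    [-15.5, 30.5, -1.5],
    [-15.5, 30.5, -1.5],
    [-15.5, 30.5, -1.5],
    [-15.5, 30.5, -1.5],
    [-15.5, 30.5, -1.5],
    [-15.5, 30.5, 2],
    [-15.5, 30.5, 6],
    [-15.5, 30.5, 9],
    [-15.5, 30.5, 10],
    [-15.5, 30.5, 10],
    [-15.5, 30.5, 10]
  ],
  "turn": [
    [0, 0, 8.8],
    [0, 0, 8.8],
    [0, 0, 8.8],
    [0, 0, 8.8],
    [0, 0, 8.8],
    [0, 0, 8.8],
    [0, 0, 8.8],
    [0, 0, 8.8],
    [0, 0, 8.8],
    [0, 0, 8.8],
    [0, 0, 8.8],
    [0, 0, 8.8],
    [0, 0, 8.8],
    [0, 0, 8.8],
    [0, 0, 8.8],
    [0, 0, 8.8]
  ]
}}

```text
t: 46.28
tcp_pos: [0.5203, 0.1256, 0.1141]
ee_rot: [0.157, -3.136, 0.001]
ft_force: [0.2, -0.6, -1.0]
grip_width: 0.0125
finger_force: 60.4
```

```bash
python3 mv.py .5207,.1262,.05,95.8
python3 - <<'E'
from h import *
a=get_image('wrist')[0];cv2.imwrite('pics/w11.png',a[:,:,::-1])
E
```

```text
t 46.28 tcp [0.5203 0.1256 0.1141] psi 95.73 tilt 0.11 w 0.0125 F [ 0.2 -0.6 -1. ] q [ 0.24  0.39 -0.1   1.08 -0.    0.14]
slide [-0.06  0.06  6.41] turn [-0.  -0.1 -0.1] rows>=1.5
```

View pics/w11.png

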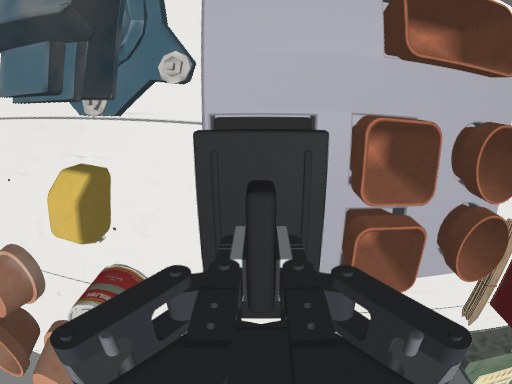

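The seal's near edge spans columns 212–316 and the cover's near edge 194–328, so they are centred. Lowering gently.

{"fn": "carry_out", "kwargs": {
  "slide": [
    [0, 0, 2],
    [0, 0, 4],
    [0, 0, 5.5],
    [0, 0, 6.2],
    [0, 0, 6.6],
    [0, 0, 6.9],
    [0, 0, 7.1],
    [0, 0, 7.2],
    [0, 0, 7.2]
  ],
  "turn": [
    [0, 0, 0],
    [0, 0, 0],
    [0, 0, 0],
    [0, 0, 0],
    [0, 0, 0],
    [0, 0, 0],
    [0, 0, 0],
    [0, 0, 0],
    [0, 0, 0]
  ]
}}

```text
t: 47.08
tcp_pos: [0.5215, 0.1267, 0.0432]
ee_rot: [-0.159, 3.136, 0.0]
ft_force: [0.7, -0.1, -1.8]
grip_width: 0.0125
finger_force: 60.7
```

```bash
python3 mv.py .5207,.1262,.0385,95.8
```

```text
t 47.08 tcp [0.5215 0.1267 0.0432] psi 95.79 tilt 0.11 w 0.0125 F [ 0.7 -0.1 -1.8] q [ 0.24  0.47 -0.19  0.91 -0.    0.14]
slide [ 0.08 -0.04  0.46] turn [ 0.   0.1 -0. ] rows>=0.1
```

{"fn": "carry_out", "kwargs": {
  "slide": [
    [0, 0, 0.1],
    [0, 0, 0.2],
    [0, 0, 0.3],
    [0, 0, 0.4],
    [0, 0, 0.5],
    [0, 0, 0.6],
    [0, 0, 0.6]
  ],
  "turn": [
    [0, 0, 0],
    [0, 0, 0],
    [0, 0, 0],
    [0, 0, 0],
    [0, 0, 0],
    [0, 0, 0],
    [0, 0, 0]
  ]
}}

```text
t: 47.67
tcp_pos: [0.5215, 0.1267, 0.038]
ee_rot: [-0.159, 3.135, 0.001]
ft_force: [-2.0, -0.5, 11.9]
grip_width: 0.0126
finger_force: 62.5
```

```bash
python3 mv.py
```

```text
t 47.67 tcp [0.5215 0.1267 0.038 ] psi 95.79 tilt 0.14 w 0.0126 F [-2.  -0.5 11.9] q [ 0.24  0.47 -0.2   0.9  -0.    0.14]
```

{"fn": "carry_out", "kwargs": {
  "slide": [
    [0, 0, 0.1],
    [0, 0, 0.1],
    [0, 0, 0.1]
  ],
  "turn": [
    [0, 0, 0],
    [0, 0, 0],
    [0, 0, 0]
  ]
}}

```text
t: 47.92
tcp_pos: [0.5215, 0.1267, 0.038]
ee_rot: [-0.159, 3.135, 0.001]
ft_force: [-4.5, -2.0, 17.3]
grip_width: 0.0124
finger_force: 63.3
```

{"fn": "carry_out", "kwargs": {
  "slide": [
    [0, 0, 0],
    [0, 0, 0],
    [0, 0, 0],
    [0, 0, 0],
    [0, 0, 0],
    [0, 0, -0.5],
    [0, 0, -2],
    [0, 0, -4],
    [0, 0, -8],
    [0, 0, -12],
    [0, 0, -16],
    [0, 0, -20],
    [2, 4, -22],
    [5, 8, -22],
    [8, 12, -22],
    [12, 14, -22],
    [15, 16, -22],
    [15, 16, -22],
    [15, 16, -22]
  ],
  "turn": [
    [0, 0, 0],
    [0, 0, 0],
    [0, 0, 0],
    [0, 0, 0],
    [0, 0, 0],
    [0, 0, 0],
    [0, 0, 0],
    [0, 0, 0],
    [0, 0, 0],
    [0, 0, 0],
    [0, 0, 0],
    [0, 0, 0],
    [0, 0, 0],
    [0, 0, 0],
    [0, 0, 0],
    [0, 0, 0],
    [0, 0, 0],
    [0, 0, 0],
    [0, 0, 0]
  ],
  "claw": 3.5
}}

```text
t: 49.5
tcp_pos: [0.3518, 0.272, 0.2558]
ee_rot: [0.167, -3.136, -0.001]
ft_force: [-0.1, -1.3, -0.5]
grip_width: 0.0347
finger_force: 0.0
```

```bash
python3 mv.py
python3 - <<'E'
from h import *
c=get_calibration('wrist');im,d=get_image('wrist');P=fcloud(d,c);Z=P[...,2];g=cv2.cvtColor(im,cv2.COLOR_RGB2GRAY)
x,y=P[...,0]-.521,P[...,1]-.1265;a=np.radians(5.8);u=x*np.cos(a)+y*np.sin(a);v=-x*np.sin(a)+y*np.cos(a)
pl=(abs(u)<.054)&(abs(v)<.03)&((abs(v)>.013))&(Z<.05)
A=np.c_[u[pl],v[pl],np.ones(pl.sum())];print('plate fit',pl.sum(),np.linalg.lstsq(A,Z[pl],rcond=None)[0])
tr=(abs(u)<.06)&(v>.05)&(v<.058)&(Z<.05);print('tray z',np.median(Z[tr]),'bar',frect((abs(u)<.06)&(abs(v)<.03)&(Z>.045)&(Z<.065),.056,c))
T,dt=get_image('top')
cv2.imwrite('pics/w12.png',np.hstack([cv2.resize(im,(400,300)),cv2.resize(T[120:270,90:290],(400,300))])[:,:,::-1])
E
python3 chk.py|grep pot
```

```text
t 49.5 tcp [0.3518 0.272  0.2558] psi 96.1 tilt 0.07 w 0.0347 F [-0.1 -1.3 -0.5] q [ 0.66  0.12 -0.08  1.37  0.    0.55]
plate fit 806 [ 0.00397485 -0.00236833  0.03144066]
tray z 0.031151272537286955 bar [0.4985 0.1271 0.033  0.0177 7.212 ]
pot z 0.074 [0.5517 0.2255 0.0636 0.0624 5.3973]
pot z 0.074 [0.5393 0.3252 0.0639 0.0719 0.3446]
pot z 0.074 [0.4751 0.2177 0.0607 0.0605 1.5871]
pot z 0.074 [0.4626 0.3174 0.0631 0.0714 0.393 ]
pot z 0.074 [0.3656 0.2593 0.0606 0.1116 5.6076]
```

View pics/w12.png

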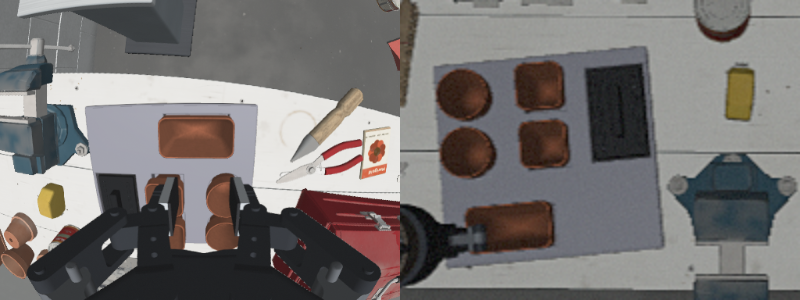

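The cover lies flush: plate 31.4 mm against tray 31.2 mm, slope 0.005 rad. All five pots are seated and the gripper is clear, so I'm handing in.

```bash
python3 -c "
from plant import job_done
print(job_done())"
```

```text
the job is handed in; nothing more can be done
None
```

The job is handed in at about 50 s of robot time: by my last camera check all five pots stand in pockets of their own shape and the cover lies flush and level, but no verdict came back from the hand-in.

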